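Clear the optician's fitting bench

TASK

Clear the fitting bench after a patient: put every slim spectacle case into the rectangular metal tray and every round lens jar into the round metal basin, all lying flat inside and none propped on a rim. Only when all of them are put away, lift the hanging eye-occluder paddle up and off its hook and stand it, disc down, in the tall white beaker. Leave the screwdriver, ruler, spectacles and spray bottle where they are.

Things in the scene. Friction and masses are not known exactly. Their poses are not given: they have to be found in the camera images.
- case0: one slim hard spectacle case, a grey rounded bar 130 long (its x) x 36 wide (its y) x 28 high; origin: centre of its underside, z up. May be absent
- jar0: one round lens jar, a closed grey drum 60 in diameter x 32 high; origin: centre of its underside, z up. May be absent
- case1: one slim hard spectacle case, a grey rounded bar 130 long (its x) x 36 wide (its y) x 28 high; origin: centre of its underside, z up. May be absent
- jar1: one round lens jar, a closed grey drum 60 in diameter x 32 high; origin: centre of its underside, z up. May be absent
- case2: one slim hard spectacle case, a grey rounded bar 130 long (its x) x 36 wide (its y) x 28 high; origin: centre of its underside, z up. May be absent
- jar2: one round lens jar, a closed grey drum 60 in diameter x 32 high; origin: centre of its underside, z up. May be absent
- tray: fixed rectangular open metal tray, 170 (its x) x 184 (its y) x 50 high outside, walls and floor 4 thick; origin: centre of its underside
- basin: fixed round open metal basin, 206 in diameter at the rim, 50 high, wall and floor 4 thick, inside radius 95 at the floor; origin: centre of its underside
- stand: fixed stand with a hook of 8 mm round wire. Origin: on the table under the middle of the hook. The wire runs along the stand's x at height 220 (wire centre), from the post (x = +85; its foot spans x = 25 to 125, y = -45 to 45) to x = -20, where it is bent up to a tip at x = -27, height 238. So the open end of the hook points to the stand's -x
- occluder: black eye-occluder paddle, 163 long and 10 thick (its x), hanging by its loop on the hook. Origin: centre of the loop; z up towards the loop's top, y across its width. The upright loop of 8 mm round bar is 44 wide (y) and 56 high outside, its hole 28 wide and 40 high, its sides straight from z = -14 to 14; the hook's wire passes through the hole. Below: a handle 16 wide, then a round disc
- paddle (a point): centre of the occluder's round disc (60 in diameter, 8 thick), 105 below the loop's centre; the disc's lower edge is 135 below the loop's centre
- beaker: fixed open white beaker, 96 in diameter at the rim, 90 high, wall 4, floor 5 thick; origin: centre of its underside
- screwdriver: bystander: small screwdriver 100 long lying among the things to sort; origin at its middle
- pd_rule: bystander: flat steel ruler 105 x 22 x 6 lying among the things to sort; origin: centre of its underside
- spectacles: bystander: pair of spectacles standing open, about 140 x 125 x 48 high
- spray: bystander: spray bottle 40 in diameter, 120 high

How it is judged:
On the way, in this order (a step that is already met when the one before it is completed fails the run):
1. every case lies in the tray and every jar in the basin, let go (x of case0 in the frame of tray between -0.08 and 0.08 m and y of case0 in the frame of tray between -0.086 and 0.086 m and z of each of case0, case1, case2 in the frame of tray below 0.045 m and angle between case0's own x axis and vertical between 1.35 and 1.79 rad and x of case1 in the frame of tray between -0.08 and 0.08 m and y of case1 in the frame of tray between -0.086 and 0.086 m and angle between case1's own x axis and vertical between 1.35 and 1.79 rad and x of case2 in the frame of tray between -0.08 and 0.08 m and y of case2 in the frame of tray between -0.086 and 0.086 m and angle between case2's own x axis and vertical between 1.35 and 1.79 rad and horizontal distance between each of jar0, jar1, jar2 and basin below 0.08 m and z of each of jar0, jar1, jar2 in the frame of basin below 0.045 m and (angle between jar0's own z axis and vertical below 0.35 rad or angle between jar0's own z axis and vertical above 2.79 rad) and (angle between jar1's own z axis and vertical below 0.35 rad or angle between jar1's own z axis and vertical above 2.79 rad) and (angle between jar2's own z axis and vertical below 0.35 rad or angle between jar2's own z axis and vertical above 2.79 rad) and contact force between the fingers and case0 below 0.1 N and contact force between the fingers and case1 below 0.1 N and contact force between the fingers and case2 below 0.1 N and contact force between the fingers and jar0 below 0.1 N and contact force between the fingers and jar1 below 0.1 N and contact force between the fingers and jar2 below 0.1 N), for 0.2 s.
2. then the occluder is off the hook ((distance between occluder and stand above 0.26 m or horizontal distance between occluder and stand above 0.06 m)), for 0.1 s.
3. the occluder stands disc down in the beaker (horizontal distance between paddle and beaker below 0.045 m and z of paddle in the frame of beaker below 0.065 m), for 0.2 s.
At the end, for the whole second after the job is handed in: Cases lie in the tray (centre inside the walls, underside under 45 mm, long axis level to 0.22 rad), jars in the basin (within 80 mm of its centre, under 45 mm, flat to 0.35 rad); the occluder's disc is in the beaker (within 45 mm of its axis, under 65 mm); all at rest (all of step 3 and x of case0 in the frame of tray between -0.08 and 0.08 m and y of case0 in the frame of tray between -0.086 and 0.086 m and z of each of case0, case1, case2 in the frame of tray below 0.045 m and angle between case0's own x axis and vertical between 1.35 and 1.79 rad and x of case1 in the frame of tray between -0.08 and 0.08 m and y of case1 in the frame of tray between -0.086 and 0.086 m and angle between case1's own x axis and vertical between 1.35 and 1.79 rad and x of case2 in the frame of tray between -0.08 and 0.08 m and y of case2 in the frame of tray between -0.086 and 0.086 m and angle between case2's own x axis and vertical between 1.35 and 1.79 rad and horizontal distance between each of jar0, jar1, jar2 and basin below 0.08 m and z of each of jar0, jar1, jar2 in the frame of basin below 0.045 m and (angle between jar0's own z axis and vertical below 0.35 rad or angle between jar0's own z axis and vertical above 2.79 rad) and (angle between jar1's own z axis and vertical below 0.35 rad or angle between jar1's own z axis and vertical above 2.79 rad) and (angle between jar2's own z axis and vertical below 0.35 rad or angle between jar2's own z axis and vertical above 2.79 rad) and linear speed of each of case0, case1, case2, jar0, jar1, jar2, occluder below 0.03 m/s); the robot touches nothing.
It fails at once if a bystander (screwdriver, ruler, spectacles, spray bottle) is moved more than 5 cm (distance of any of screwdriver, pd_rule, spectacles, spray from where it was at the start of the episode above 0.05 m).
Of case0, jar0, case1, jar1, case2, jar2 only 4 to 6 are there at a start; the rules pass over those that are not, and their reading is None.
At some moment in a run one of case0, case1, case2, jar0, jar1, jar2 may be knocked a few centimetres aside while the robot is not near it.
It also fails if it takes over 210 s, if anything falls off the work surface, if the arm or the gripper's body presses on something with over 40 N, if the wrist force passes 120 N, or if a joint passes its speed limit or range.

ROBOT

A 6-joint arm with a two-finger parallel gripper is mounted at the origin on the work surface. World frame = base frame: x ahead of the robot, y to its left, z up, the work surface at z = 0. Lengths are in m, angles in rad, forces in N, time in s.
With the tool pointing down it reaches from about 0.3 to 0.875 m from the base axis. Payload 4.2 kg.
Tool frame: the origin (TCP) lies at the very end of the fingers, on their centre line; the grasp point (between the pads) lies 19 mm behind it; z points along the fingers, y is the line along which they close (so a half turn about z gives the same grasp; the last joint's range is limited). The gripper opens to 85 mm and grips with 20 to 120 N. Pads are 22 mm wide; open, the fingers measure 114 mm over their backs; the gripper's body (76 mm by 85 mm) begins 54 mm behind the grasp point. The pads swing forward as they close: fully open they stand 13 mm farther back than shut.
Start: joints at [-1.23, 0.32, 1.565, -0, 1.257, -0.02], TCP at [0.203, -0.538, 0.209] pointing down, gripper open.
Joint ranges: [-3.11, 3.11], [-0.84, 2.01], [0.21, 2.61], [-1.34, 4.49], [0.05, 2.63], [-2.56, 2.56]. Speed limits (rad/s): [2.57, 2.57, 3.14, 3.14, 3.14, 3.14].

INTERFACE

Orientations are given as a unit quaternion [x, y, z, w].
In Python, from cell import status, imaging, job gives the robot as it stands.
- The arm moves only by the tool drive_tool, never from a script. Its argument "moves" is a list of rows, each an object of numbers: "x", "y", "z": the shift along the world's x, y, z in units of 40 mm (1.0 is 40 mm); "ax", "ay", "az": the turn, a rotation vector about the world's x, y, z in units of 6 degrees (1.0 is 6 degrees); "fingers": the opening, from -1 (shut) to 1 (fully open). In form: [{"x": .., "y": .., "z": .., "ax": .., "ay": .., "az": .., "fingers": ..}, ...]. A call has 1 to 8 rows; each row is the pose to reach, as a shift and turn from the pose commanded when the call began; what a row does not reach only later rows make up. A row lasts 1/12 s, in which the tool goes at most 41.7 mm and 7.16 degrees, less where a joint would pass 70% of its speed; a pose out of reach is approached as far as the arm can. A call with a gripper value outside its range is refused whole. The fingers move at their own pace and stop on an object; the grip force is fixed at half the most. Time passes only in rows, so rows that repeat a pose let the fingers close. It gives the time, the measured TCP pose, the force, the opening and the grip force at its end, in the units of the state.
- status.state(): the state, without advancing time (a new reading comes with each control period).
- imaging.grab_frame(name): name is "scene" or "top"; returns the picture (480x640x3 uint8, blue, green, red); there is no depth.
- imaging.get_calibration(name): a dict with "fx", "fy", "cx", "cy" (pixels), "world_to_cam" (4x4, takes a point from world to camera coordinates). Camera axes: x right, y down, z forward; pixel columns grow to the right and rows downward; lengths in m; the calibration is good to about 2 mm. A picture is of the moment at which its call begins. get_calibration takes no time and is no camera call.
- job.finish_job(): hands the job in; it is judged then, once.
The state is a dict: "time_s": time; "joints": joint angles; "joint_vel": joint speeds; "effort": joint torques, N m; "eef_pos": TCP position; "ee_rot": TCP orientation; "contact_force": force on the tool from outside, world axes, zero at the start; "ft_torque": the same for the moment, N m; "opening": finger opening in m; "gripper_force": force on a finger pad.
Only numpy, scipy, OpenCV 4.12 (cv2) and the standard library are available. Lean on these libraries where they do the work, as an engineer would, in place of code of your own. Each camera call takes 0.05 s, during which the arm holds its last target. There are 200 camera calls.

## Working session

There is one attempt and no reset: what is moved stays moved. The work goes in short steps, Python scripts to look and compute and a tool call to move; the robot and the scene stay as the last step left them, time stands still between calls to the robot, and variables do not carry over. Pictures are saved under pics/ and viewed, at most 14 in all, crops included, and the job is handed in when it is done.

Besides the shell and the picture viewer there is one more tool, called after ">>>" as name([rows], argument=value, ...), one row to a line, values as JSON. drive_tool: Moves the arm, as the interface text tells. Its arguments: {"type":"object","properties":{"moves":{"type":"array"}},"required":["moves"]}

```bash
mkdir -p pics; ls; cat > h.py <<'E'
import numpy as np, cv2
from cell import status, imaging, job
def cal(n):
    c=imaging.get_calibration(n); return np.array([[c['fx'],0,c['cx']],[0,c['fy'],c['cy']],[0,0,1]]),np.array(c['world_to_cam'])
def ray(n,u,v,z):
    K,T=cal(n); R,t=T[:3,:3],T[:3,3]; o=-R.T@t
    d=R.T@np.linalg.inv(K)@np.array([u,v,1.]); return o+d*(z-o[2])/d[2]
def proj(n,p):
    K,T=cal(n); q=K@(T[:3,:3]@np.array(p,float)+T[:3,3]); return q[:2]/q[2]
E
python3 - <<'E'
from h import *
for n in('top','scene'):
    cv2.imwrite(f'pics/{n}0.png',imaging.grab_frame(n)); K,T=cal(n); print(n,K.round(1).tolist(),(-T[:3,:3].T@T[:3,3]).round(3),T[2,:3].round(2))
print(status.state())
E
```

```text
pics
top [[501.3, 0.0, 315.2], [0.0, 501.3, 232.0], [0.0, 0.0, 1.0]] [0.522 0.016 1.23 ] [ 0.08 -0.01 -1.  ]
scene [[489.4, 0.0, 316.2], [0.0, 489.4, 233.1], [0.0, 0.0, 1.0]] [1.025 0.432 0.866] [-0.46 -0.45 -0.77]
{'time_s': 0.1, 'joints': array([-1.22999470e+00,  3.20212739e-01,  1.56553430e+00,  4.37365996e-06,
        1.25743212e+00, -2.00074084e-02]), 'joint_vel': array([ 0.00014272, -0.00243946, -0.00177617, -0.00026667, -0.00030191,
        0.00073118]), 'effort': array([-8.42324298e-04, -4.16408873e+01, -2.34704769e+01, -1.09120122e-04,
        4.89309226e-03,  4.30202327e-07]), 'eef_pos': array([ 0.20283612, -0.53754047,  0.20798395]), 'ee_rot': array([ 9.83771003e-01,  1.79426820e-01, -1.24637150e-04, -7.83400658e-04]), 'contact_force': array([ 0.04586792, -0.50870515, -0.09864789]), 'ft_torque': array([ 0.04773391,  0.01229701, -0.03925662]), 'gripper_force': 0.0, 'opening': 0.08516897454423314}
```

View pics/top0.png

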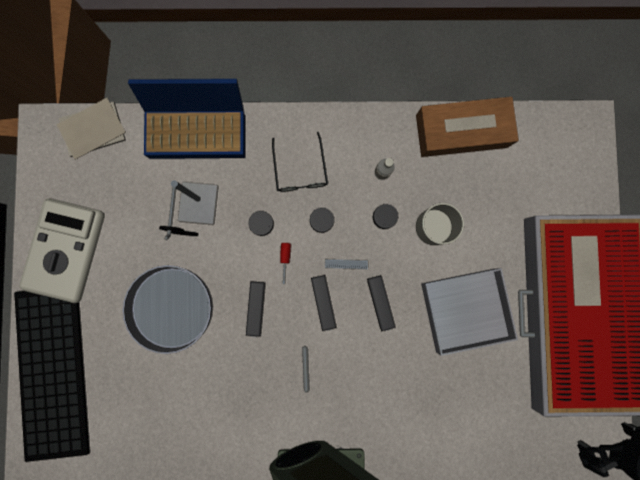

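View pics/scene0.png

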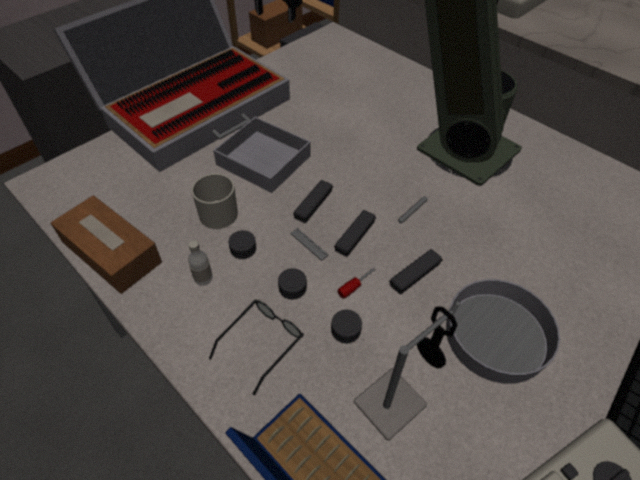

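```bash
cat >> h.py <<'E'
def items(img,off=None):
    g=img.max(2).astype(int); s=g-img.min(2)
    m=((g<85)&(s<30)).astype(np.uint8); m=cv2.morphologyEx(m,cv2.MORPH_OPEN,np.ones((3,3)))
    n,l,st,c=cv2.connectedComponentsWithStats(m); out=[]
    for i in range(1,n):
        if not(250<st[i,4]<1600): continue
        cn=max(cv2.findContours((l==i).astype(np.uint8),0,2)[0],key=cv2.contourArea)
        (u,v),(w,h),_=cv2.minAreaRect(cn); b=cv2.boxPoints(cv2.minAreaRect(cn))
        P=np.array([ray('top',*q,.016)[:2] for q in b]); e=P[1]-P[0],P[2]-P[1]
        L=max(e,key=np.linalg.norm); S=min(e,key=np.linalg.norm)
        a=np.degrees(np.arctan2(L[1],L[0]))%180
        print((round(u),round(v)),'xy',P.mean(0).round(4),'size',(np.linalg.norm(L)*1e3).round(),(np.linalg.norm(S)*1e3).round(),'ang',round(a,1))
E
python3 - <<'E'
from h import *
im=cv2.imread('pics/top0.png'); items(im)
for n,u,v,z in [('tray',468,311,.03),('tTL',422,284,.05),('tTR',500,269,.05),('tBR',515,337,.05),('tBL',440,354,.05),('bas',169,308,.05),('beaker',439,224,.09),('post',176,183,.22),('base',198,203,0.005),('tip',167,238,.238),('specs',300,190,0.02),('rule',347,264,.006),('spray',385,168,.06)]: print(n,ray('top',u,v,z).round(3))
c=im[155:255,140:240]; d=imaging  # crop
cv2.imwrite('pics/c1.png',np.hstack([cv2.resize(c,(400,400),interpolation=3),cv2.resize(cv2.imread('pics/scene0.png')[290:390,380:480],(400,400),interpolation=3)])*1)
E
```

```text
(463, 129) xy [ 0.8708 -0.3616] size 230.0 115.0 ang 95.8
(197, 156) xy [0.807  0.2957] size 235.0 9.0 ang 90.2
(385, 216) xy [ 0.6562 -0.1633] size 59.0 59.0 ang 178.8
(450, 220) xy [ 0.6464 -0.3209] size 90.0 51.0 ang 24.2
(322, 220) xy [ 0.6477 -0.0084] size 59.0 56.0 ang 179.4
(261, 223) xy [0.6415 0.1388] size 59.0 58.0 ang 179.9
(64, 221) xy [0.6511 0.6166] size 92.0 24.0 ang 75.5
(55, 262) xy [0.5522 0.6347] size 58.0 55.0 ang 89.5
(147, 314) xy [0.4265 0.411 ] size 202.0 110.0 ang 14.4
(472, 312) xy [ 0.424  -0.3677] size 182.0 165.0 ang 101.1
(323, 303) xy [ 0.4485 -0.0107] size 130.0 36.0 ang 11.6
(381, 303) xy [ 0.4466 -0.1487] size 131.0 37.0 ang 14.3
(255, 309) xy [0.4358 0.1526] size 130.0 38.0 ang 175.1
(430, 318) xy [ 0.4107 -0.2672] size 168.0 10.0 ang 10.8
tray [ 0.426 -0.354  0.03 ]
tTL [ 0.491 -0.242  0.05 ]
tTR [ 0.525 -0.427  0.05 ]
tBR [ 0.367 -0.456  0.05 ]
tBL [ 0.329 -0.28   0.05 ]
bas [0.441 0.349 0.05 ]
beaker [ 0.629 -0.276  0.09 ]
post [0.704 0.291 0.22 ]
base [0.693 0.295 0.005]
tip [0.591 0.302 0.238]
specs [0.721 0.043 0.02 ]
rule [ 0.54  -0.07   0.006]
spray [ 0.766 -0.159  0.06 ]
```

View pics/c1.png

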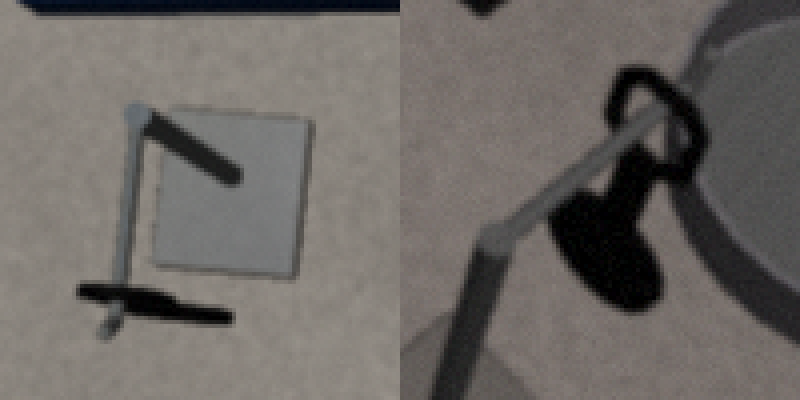

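All six objects are present: jars at (385,216), (322,220) and (261,223), cases at (255,309), (323,303) and (381,303). The tray is at (468,311), the basin at (169,309), the beaker at (439,225) and the hook tip at (167,238). Measured sizes agree with the given ones. I'll start with the case nearest the tray.

>>> drive_tool([
  {"y":1,"fingers":1},
  {"y":2,"fingers":1},
  {"y":3,"fingers":1},
  {"y":4,"fingers":1},
  {"x":0.7,"y":4.7,"fingers":1},
  {"x":1.4,"y":5.4,"fingers":1},
  {"x":2.1,"y":6.1,"fingers":1},
  {"x":2.8,"y":6.8,"az":-1.07,"fingers":1},
])

```text
invalid input
```

>>> drive_tool([
  {"x":0.8,"y":0.6,"fingers":1},
  {"x":1.6,"y":1.2,"fingers":1},
  {"x":2.4,"y":1.9,"fingers":1},
  {"x":3.0,"y":2.5,"fingers":1},
  {"x":3.3,"y":2.92,"fingers":1},
  {"x":3.3,"y":2.92,"fingers":1},
  {"x":3.3,"y":2.92,"fingers":1},
  {"x":3.3,"y":2.92,"fingers":1},
])

```text
invalid input
```

>>> drive_tool([
  {"x":0,"y":1,"z":0,"ax":0,"ay":0,"az":0,"fingers":1},
  {"x":0,"y":2,"z":0,"ax":0,"ay":0,"az":0,"fingers":1},
  {"x":0,"y":3,"z":0,"ax":0,"ay":0,"az":0,"fingers":1},
  {"x":0,"y":4,"z":0,"ax":0,"ay":0,"az":0,"fingers":1},
  {"x":0.7,"y":4.7,"z":0,"ax":0,"ay":0,"az":0,"fingers":1},
  {"x":1.4,"y":5.4,"z":0,"ax":0,"ay":0,"az":0,"fingers":1},
  {"x":2.1,"y":6.1,"z":0,"ax":0,"ay":0,"az":-1.07,"fingers":1},
  {"x":2.8,"y":6.8,"z":0,"ax":0,"ay":0,"az":-1.07,"fingers":1},
])

```text
time_s: 0.77
eef_pos: [0.3134, -0.2667, 0.2088]
ee_rot: [0.993, 0.122, -0.0, 0.0]
contact_force: [0.9, -0.1, -0.1]
opening: 0.085
gripper_force: 0.0
```

>>> drive_tool([
  {"x":0.75,"y":0.7,"z":0,"ax":0,"ay":0,"az":0,"fingers":1},
  {"x":1.5,"y":1.35,"z":0,"ax":0,"ay":0,"az":0,"fingers":1},
  {"x":2.25,"y":2.0,"z":0,"ax":0,"ay":0,"az":0,"fingers":1},
  {"x":3.0,"y":2.65,"z":0,"ax":0,"ay":0,"az":0,"fingers":1},
  {"x":3.3,"y":2.92,"z":-0.5,"ax":0,"ay":0,"az":0,"fingers":1},
  {"x":3.3,"y":2.92,"z":-1.4,"ax":0,"ay":0,"az":0,"fingers":1},
  {"x":3.3,"y":2.92,"z":-2.3,"ax":0,"ay":0,"az":0,"fingers":1},
  {"x":3.3,"y":2.92,"z":-2.8,"ax":0,"ay":0,"az":0,"fingers":1},
])

```text
time_s: 1.43
eef_pos: [0.4431, -0.1496, 0.0933]
ee_rot: [0.992, 0.125, -0.003, -0.001]
contact_force: [-0.7, 0.4, -1.2]
opening: 0.0857
gripper_force: 0.0
```

>>> drive_tool([
  {"x":0,"y":0,"z":-0.7,"ax":0,"ay":0,"az":0,"fingers":1},
  {"x":0,"y":0,"z":-1.4,"ax":0,"ay":0,"az":0,"fingers":1},
  {"x":0,"y":0,"z":-1.9,"ax":0,"ay":0,"az":0,"fingers":1},
  {"x":0,"y":0,"z":-2.15,"ax":0,"ay":0,"az":0,"fingers":1},
  {"x":0,"y":0,"z":-2.15,"ax":0,"ay":0,"az":0,"fingers":-1},
  {"x":0,"y":0,"z":-2.15,"ax":0,"ay":0,"az":0,"fingers":-1},
  {"x":0,"y":0,"z":-2.15,"ax":0,"ay":0,"az":0,"fingers":-1},
  {"x":0,"y":0,"z":-2.15,"ax":0,"ay":0,"az":0,"fingers":-1},
])

```text
time_s: 2.1
eef_pos: [0.446, -0.1514, 0.0117]
ee_rot: [0.992, 0.124, 0.001, 0.001]
contact_force: [-0.1, -0.8, -0.3]
opening: 0.0389
gripper_force: 0.0
```

>>> drive_tool([
  {"x":0,"y":0,"z":0,"ax":0,"ay":0,"az":0,"fingers":-1},
  {"x":0,"y":0,"z":0.6,"ax":0,"ay":0,"az":0,"fingers":-1},
  {"x":0,"y":0,"z":1.4,"ax":0,"ay":0,"az":0,"fingers":-1},
  {"x":0,"y":0,"z":2.2,"ax":0,"ay":0,"az":0,"fingers":-1},
  {"x":0,"y":0,"z":2.8,"ax":0,"ay":0,"az":0,"fingers":-1},
  {"x":0,"y":0,"z":2.8,"ax":0,"ay":0,"az":0,"fingers":-1},
])

```text
time_s: 2.6
eef_pos: [0.4487, -0.1523, 0.1283]
ee_rot: [0.992, 0.124, 0.005, 0.003]
contact_force: [0.4, -0.1, 0.4]
opening: -0.0
gripper_force: 0.0
```

```bash
cat > ov.py <<'E'
from h import *
ims={n:cv2.resize(cv2.imread(f'pics/{n}0.png'),None,fx=2,fy=2,interpolation=3) for n in('top','scene')}
def line(P,col,closed=True):
    for n in ims: cv2.polylines(ims[n],[np.array([proj(n,p)*2+.5 for p in P]).round().astype(int)],closed,col,1)
def fr(o,a,P): c,s=np.cos(np.radians(a)),np.sin(np.radians(a)); return [(o[0]+c*x-s*y,o[1]+s*x+c*y,z) for x,y,z in P]
def circ(o,r,z): return [(o[0]+r*np.cos(t),o[1]+r*np.sin(t),z) for t in np.linspace(0,6.2,48)]
line(fr((.428,-.351),12.5,[(x,y,.05) for x,y in((-.085,-.092),(.085,-.092),(.085,.092),(-.085,.092))]),(0,255,0))
line(circ((.441,.349),.103,.05),(0,255,0)); line(circ((.629,-.276),.048,.09),(0,255,0))
st=(.618,.299),-5.5
line(fr(*st,[(.085,0,.22),(-.02,0,.22),(-.027,0,.238)]),(0,0,255),False)
line(fr(*st,[(.025,-.045,.003),(.125,-.045,.003),(.125,.045,.003),(.025,.045,.003)]),(0,0,255))
t,s=ims['top'],ims['scene']
W=np.zeros((600,800,3),np.uint8)
W[:290,:240]=t[500:790,820:1060][:290,:240]; W[:220,250:450]=t[500:720,240:440]
W[:150,470:620]=t[380:530,810:960]; W[300:600,0:300]=s[200:500,360:660]; W[300:600,310:610]=s[540:840,660:960]; 
W[230:300,250:450]=0; W[:220,620:800]=t[310:530,260:440]; W[300:600,620:800]=s[540:840,960:1140]
cv2.imwrite('pics/ov.png',W)
E
python3 ov.py
```

```text
(no output)
```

View pics/ov.png

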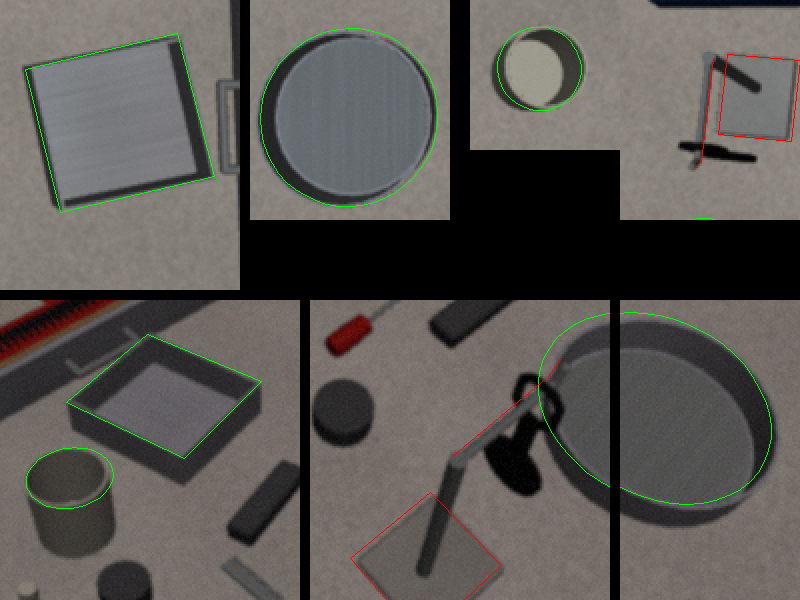

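```bash
python3 - <<'E'
from h import *
im=imaging.grab_frame('top'); items(im[:, :]); cv2.imwrite('pics/t1.png',im[200:360,230:530])
s=imaging.grab_frame('scene'); cv2.imwrite('pics/s1.png',cv2.resize(s[110:310,190:470],None,fx=2,fy=2))
E
```

```text
(463, 129) xy [ 0.8707 -0.3604] size 227.0 115.0 ang 95.8
(197, 156) xy [0.8071 0.2956] size 235.0 11.0 ang 91.0
(385, 216) xy [ 0.655  -0.1633] size 59.0 56.0 ang 89.6
(450, 220) xy [ 0.6464 -0.3209] size 90.0 51.0 ang 24.2
(322, 220) xy [ 0.6477 -0.0084] size 59.0 56.0 ang 179.4
(261, 223) xy [0.6415 0.1388] size 59.0 58.0 ang 179.9
(64, 221) xy [0.6511 0.6169] size 92.0 24.0 ang 76.3
(55, 262) xy [0.5522 0.6347] size 58.0 55.0 ang 89.5
(147, 314) xy [0.4266 0.411 ] size 202.0 110.0 ang 14.4
(323, 303) xy [ 0.4485 -0.0106] size 130.0 36.0 ang 11.7
(255, 309) xy [0.4358 0.1527] size 130.0 37.0 ang 175.1
(636, 447) xy [ 0.1039 -0.7442] size 147.0 17.0 ang 176.6
```

View pics/s1.png

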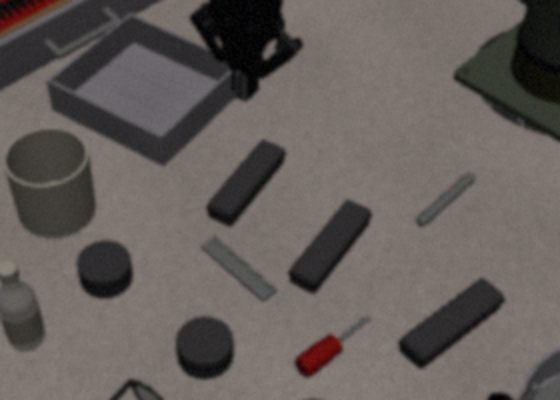

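The case is still at its place, at original scene pixel (313,200). The fingers were too high when closed, because partly open pads sit farther back. I'll regrasp lower and wait longer for the grip.

>>> drive_tool([
  {"x":0,"y":0,"z":0,"ax":0,"ay":0,"az":0,"fingers":1},
  {"x":0,"y":0,"z":0,"ax":0,"ay":0,"az":0,"fingers":1},
  {"x":0,"y":0,"z":0,"ax":0,"ay":0,"az":0,"fingers":1},
  {"x":0,"y":0,"z":0,"ax":0,"ay":0,"az":0,"fingers":1},
  {"x":0,"y":0,"z":0,"ax":0,"ay":0,"az":0,"fingers":1},
  {"x":0,"y":0,"z":0,"ax":0,"ay":0,"az":0,"fingers":1},
  {"x":0,"y":0,"z":0,"ax":0,"ay":0,"az":0,"fingers":1},
  {"x":0,"y":0,"z":0,"ax":0,"ay":0,"az":0,"fingers":1},
])

```text
time_s: 3.37
eef_pos: [0.4452, -0.151, 0.1227]
ee_rot: [0.992, 0.124, -0.0, 0.0]
contact_force: [0.6, -0.5, 0.3]
opening: 0.0852
gripper_force: 0.0
```

>>> drive_tool([
  {"x":0.03,"y":0.06,"z":-0.9,"ax":0,"ay":0,"az":0,"fingers":1},
  {"x":0.03,"y":0.06,"z":-1.8,"ax":0,"ay":0,"az":0,"fingers":1},
  {"x":0.03,"y":0.06,"z":-2.5,"ax":0,"ay":0,"az":0,"fingers":1},
  {"x":0.03,"y":0.06,"z":-2.9,"ax":0,"ay":0,"az":0,"fingers":1},
  {"x":0.03,"y":0.06,"z":-3.02,"ax":0,"ay":0,"az":0,"fingers":1},
  {"x":0.03,"y":0.06,"z":-3.02,"ax":0,"ay":0,"az":0,"fingers":-1},
  {"x":0.03,"y":0.06,"z":-3.02,"ax":0,"ay":0,"az":0,"fingers":-1},
  {"x":0.03,"y":0.06,"z":-3.02,"ax":0,"ay":0,"az":0,"fingers":-1},
])

```text
time_s: 4.03
eef_pos: [0.4476, -0.1491, 0.0032]
ee_rot: [0.992, 0.124, 0.001, 0.001]
contact_force: [0.1, -0.4, -0.2]
opening: 0.0518
gripper_force: 0.0
```

>>> drive_tool([
  {"x":0,"y":0,"z":0,"ax":0,"ay":0,"az":0,"fingers":-1},
  {"x":0,"y":0,"z":0,"ax":0,"ay":0,"az":0,"fingers":-1},
  {"x":0,"y":0,"z":0,"ax":0,"ay":0,"az":0,"fingers":-1},
  {"x":0,"y":0,"z":0,"ax":0,"ay":0,"az":0,"fingers":-1},
  {"x":0,"y":0,"z":0,"ax":0,"ay":0,"az":0,"fingers":-1},
])

```text
time_s: 4.45
eef_pos: [0.4474, -0.149, 0.0037]
ee_rot: [0.992, 0.124, 0.001, 0.001]
contact_force: [-1.3, 1.3, 7.4]
opening: 0.0313
gripper_force: 58.8
```

>>> drive_tool([
  {"x":0,"y":0,"z":0.3,"ax":0,"ay":0,"az":0,"fingers":-1},
  {"x":0,"y":0,"z":0.6,"ax":0,"ay":0,"az":0,"fingers":-1},
  {"x":0,"y":0,"z":1.2,"ax":0,"ay":0,"az":0,"fingers":-1},
  {"x":0,"y":0,"z":2,"ax":0,"ay":0,"az":0,"fingers":-1},
  {"x":0,"y":0,"z":2.7,"ax":0,"ay":0,"az":0,"fingers":-1},
  {"x":0,"y":0,"z":2.7,"ax":0,"ay":0,"az":0,"fingers":-1},
  {"x":0,"y":0,"z":2.7,"ax":0,"ay":0,"az":0,"fingers":-1},
])

```text
time_s: 5.03
eef_pos: [0.4475, -0.1491, 0.1121]
ee_rot: [0.992, 0.124, 0.002, 0.001]
contact_force: [-1.0, -0.2, -1.3]
opening: 0.0307
gripper_force: 59.5
```

>>> drive_tool([
  {"x":0,"y":-0.8,"z":0,"ax":0,"ay":0,"az":0,"fingers":-1},
  {"x":0,"y":-1.7,"z":0,"ax":0,"ay":0,"az":0,"fingers":-1},
  {"x":0,"y":-2.6,"z":0,"ax":0,"ay":0,"az":-0.3,"fingers":-1},
  {"x":0,"y":-3.5,"z":0,"ax":0,"ay":0,"az":-0.3,"fingers":-1},
  {"x":-0.1,"y":-4.4,"z":0,"ax":0,"ay":0,"az":-0.3,"fingers":-1},
  {"x":-0.24,"y":-5.3,"z":0,"ax":0,"ay":0,"az":-0.3,"fingers":-1},
  {"x":-0.24,"y":-5.9,"z":0,"ax":0,"ay":0,"az":-0.3,"fingers":-1},
  {"x":-0.24,"y":-6.2,"z":0,"ax":0,"ay":0,"az":-0.3,"fingers":-1},
])

```text
time_s: 5.7
eef_pos: [0.4357, -0.3992, 0.1084]
ee_rot: [0.994, 0.107, -0.001, -0.0]
contact_force: [0.4, -0.7, -0.1]
opening: 0.031
gripper_force: 59.5
```

>>> drive_tool([
  {"x":0,"y":0,"z":-0.2,"ax":0,"ay":0,"az":0,"fingers":-1},
  {"x":0,"y":0,"z":-0.8,"ax":0,"ay":0,"az":0,"fingers":-1},
  {"x":0,"y":0,"z":-1.4,"ax":0,"ay":0,"az":0,"fingers":-1},
  {"x":0,"y":0,"z":-1.8,"ax":0,"ay":0,"az":0,"fingers":-1},
  {"x":0,"y":0,"z":-1.8,"ax":0,"ay":0,"az":0,"fingers":-1},
  {"x":0,"y":0,"z":-1.8,"ax":0,"ay":0,"az":0,"fingers":-1},
])

```text
time_s: 6.2
eef_pos: [0.4362, -0.3943, 0.0367]
ee_rot: [0.994, 0.109, -0.001, -0.002]
contact_force: [1.0, -0.4, -0.6]
opening: 0.0308
gripper_force: 59.6
```

>>> drive_tool([
  {"x":0,"y":0,"z":-0.3,"ax":0,"ay":0,"az":0,"fingers":-1},
  {"x":0,"y":0,"z":-0.6,"ax":0,"ay":0,"az":0,"fingers":-1},
  {"x":0,"y":0,"z":-0.6,"ax":0,"ay":0,"az":0,"fingers":-1},
  {"x":0,"y":0,"z":-0.6,"ax":0,"ay":0,"az":0,"fingers":0.05},
  {"x":0,"y":0,"z":-0.6,"ax":0,"ay":0,"az":0,"fingers":0.05},
  {"x":0,"y":0,"z":-0.6,"ax":0,"ay":0,"az":0,"fingers":0.05},
  {"x":0,"y":0,"z":-0.6,"ax":0,"ay":0,"az":0,"fingers":0.05},
])

```text
time_s: 6.78
eef_pos: [0.4373, -0.397, 0.015]
ee_rot: [0.994, 0.109, 0.001, 0.001]
contact_force: [-0.1, -0.1, 0.0]
opening: 0.0452
gripper_force: 0.0
```

>>> drive_tool([
  {"x":0,"y":0,"z":0.3,"ax":0,"ay":0,"az":0,"fingers":0.05},
  {"x":0,"y":0,"z":1,"ax":0,"ay":0,"az":0,"fingers":0.05},
  {"x":0,"y":0,"z":1.9,"ax":0,"ay":0,"az":0,"fingers":1},
  {"x":0,"y":0,"z":2.8,"ax":0,"ay":0,"az":0,"fingers":1},
  {"x":0,"y":0.8,"z":3,"ax":0,"ay":0,"az":0,"fingers":1},
  {"x":0,"y":1.8,"z":3,"ax":0,"ay":0,"az":0,"fingers":1},
  {"x":0,"y":2.8,"z":3,"ax":0,"ay":0,"az":0,"fingers":1},
  {"x":0,"y":3.8,"z":3,"ax":0,"ay":0,"az":0,"fingers":1},
])

```text
time_s: 7.45
eef_pos: [0.4366, -0.2434, 0.1349]
ee_rot: [0.994, 0.108, 0.001, 0.001]
contact_force: [0.1, -0.0, -0.5]
opening: 0.0851
gripper_force: 0.0
```

>>> drive_tool([
  {"x":0,"y":1,"z":0,"ax":0,"ay":0,"az":0,"fingers":1},
  {"x":0,"y":2,"z":0,"ax":0,"ay":0,"az":0,"fingers":1},
  {"x":0,"y":3,"z":0,"ax":0,"ay":0,"az":0,"fingers":1},
  {"x":0,"y":4,"z":0,"ax":0,"ay":0,"az":0,"fingers":1},
  {"x":0,"y":5,"z":0,"ax":0,"ay":0,"az":0,"fingers":1},
  {"x":0.3,"y":5.7,"z":0,"ax":0,"ay":0,"az":0,"fingers":1},
  {"x":0.3,"y":5.8,"z":0,"ax":0,"ay":0,"az":0,"fingers":1},
  {"x":0.3,"y":5.8,"z":0,"ax":0,"ay":0,"az":0,"fingers":1},
])

```text
time_s: 8.12
eef_pos: [0.4492, -0.0113, 0.1345]
ee_rot: [0.994, 0.11, 0.001, 0.0]
contact_force: [-1.2, 0.1, -0.0]
opening: 0.0856
gripper_force: 0.0
```

```bash
python3 - <<'E'
from h import *
im=imaging.grab_frame('top'); items(im); cv2.imwrite('pics/t2.png',cv2.resize(im[250:370,400:530],None,fx=3,fy=3))
st=status.state(); print(st['eef_pos'],st['joints'].round(2))
E
```

```text
(463, 129) xy [ 0.8707 -0.3604] size 227.0 115.0 ang 95.8
(197, 156) xy [0.8069 0.2957] size 235.0 9.0 ang 90.3
(385, 216) xy [ 0.6562 -0.1633] size 59.0 59.0 ang 178.8
(450, 220) xy [ 0.6464 -0.3209] size 90.0 51.0 ang 24.2
(322, 220) xy [ 0.6477 -0.0084] size 59.0 56.0 ang 179.4
(261, 223) xy [0.6415 0.1388] size 59.0 58.0 ang 179.9
(64, 221) xy [0.6511 0.6166] size 92.0 24.0 ang 75.5
(55, 262) xy [0.5522 0.6347] size 58.0 55.0 ang 89.5
(147, 314) xy [0.4263 0.4109] size 201.0 110.0 ang 14.4
(471, 312) xy [ 0.4228 -0.3666] size 182.0 165.0 ang 101.9
(484, 306) xy [ 0.4362 -0.3975] size 131.0 41.0 ang 12.5
(255, 309) xy [0.4358 0.1527] size 130.0 37.0 ang 174.9
(430, 318) xy [ 0.4106 -0.267 ] size 168.0 10.0 ang 10.6
(636, 447) xy [ 0.1039 -0.7442] size 147.0 17.0 ang 176.6
[ 0.44884208 -0.01242808  0.13431465] [-0.05  0.19  1.95 -0.    1.    1.3 ]
```

View pics/t2.png

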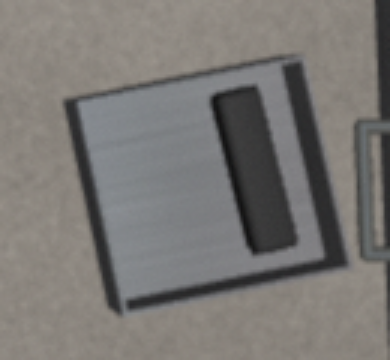

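The case lies flat in the tray, in its right half. Next is the middle case.

>>> drive_tool([
  {"x":0,"y":0.03,"z":-0.9,"ax":0,"ay":0,"az":-0.15,"fingers":1},
  {"x":0,"y":0.03,"z":-1.8,"ax":0,"ay":0,"az":-0.15,"fingers":1},
  {"x":0,"y":0.03,"z":-2.7,"ax":0,"ay":0,"az":-0.15,"fingers":1},
  {"x":0,"y":0.03,"z":-3.2,"ax":0,"ay":0,"az":-0.15,"fingers":1},
  {"x":0,"y":0.03,"z":-3.33,"ax":0,"ay":0,"az":-0.15,"fingers":1},
  {"x":0,"y":0.03,"z":-3.33,"ax":0,"ay":0,"az":-0.15,"fingers":-1},
  {"x":0,"y":0.03,"z":-3.33,"ax":0,"ay":0,"az":-0.15,"fingers":-1},
  {"x":0,"y":0.03,"z":-3.33,"ax":0,"ay":0,"az":-0.15,"fingers":-1},
])

```text
time_s: 8.83
eef_pos: [0.4502, -0.0121, 0.0022]
ee_rot: [0.995, 0.1, 0.002, 0.0]
contact_force: [-0.1, -0.5, 0.7]
opening: 0.0517
gripper_force: 0.0
```

>>> drive_tool([
  {"x":0,"y":0,"z":0,"ax":0,"ay":0,"az":0,"fingers":-1},
  {"x":0,"y":0,"z":0,"ax":0,"ay":0,"az":0,"fingers":-1},
  {"x":0,"y":0,"z":0,"ax":0,"ay":0,"az":0,"fingers":-1},
  {"x":0,"y":0,"z":0,"ax":0,"ay":0,"az":0,"fingers":-1},
  {"x":0,"y":0,"z":0.4,"ax":0,"ay":0,"az":0,"fingers":-1},
  {"x":0,"y":0,"z":1.2,"ax":0,"ay":0,"az":0,"fingers":-1},
  {"x":0,"y":0,"z":2,"ax":0,"ay":0,"az":0,"fingers":-1},
  {"x":0,"y":0,"z":2.7,"ax":0,"ay":0,"az":0,"fingers":-1},
])

```text
time_s: 9.5
eef_pos: [0.449, -0.0114, 0.1113]
ee_rot: [0.995, 0.101, 0.001, 0.0]
contact_force: [1.4, -0.7, -1.1]
opening: 0.0323
gripper_force: 59.6
```

>>> drive_tool([
  {"x":0,"y":-0.6,"z":0,"ax":0,"ay":0,"az":0.15,"fingers":-1},
  {"x":0,"y":-1.5,"z":0,"ax":0,"ay":0,"az":0.15,"fingers":-1},
  {"x":-0.2,"y":-2.5,"z":0,"ax":0,"ay":0,"az":0.15,"fingers":-1},
  {"x":-0.4,"y":-3.5,"z":0,"ax":0,"ay":0,"az":0.15,"fingers":-1},
  {"x":-0.6,"y":-4.5,"z":0,"ax":0,"ay":0,"az":0.15,"fingers":-1},
  {"x":-0.7,"y":-5.4,"z":0,"ax":0,"ay":0,"az":0.15,"fingers":-1},
  {"x":-0.76,"y":-6.3,"z":0,"ax":0,"ay":0,"az":0.15,"fingers":-1},
  {"x":-0.76,"y":-7.1,"z":0,"ax":0,"ay":0,"az":0.15,"fingers":-1},
])

```text
time_s: 10.17
eef_pos: [0.4176, -0.2977, 0.1098]
ee_rot: [0.994, 0.108, 0.001, 0.001]
contact_force: [0.2, 0.9, -1.3]
opening: 0.0326
gripper_force: 59.7
```

>>> drive_tool([
  {"x":0,"y":-0.25,"z":0,"ax":0,"ay":0,"az":0,"fingers":-1},
  {"x":0,"y":-0.25,"z":-0.6,"ax":0,"ay":0,"az":0,"fingers":-1},
  {"x":0,"y":-0.25,"z":-1.2,"ax":0,"ay":0,"az":0,"fingers":-1},
  {"x":0,"y":-0.25,"z":-1.2,"ax":0,"ay":0,"az":0,"fingers":-1},
  {"x":0,"y":-0.25,"z":-1.2,"ax":0,"ay":0,"az":0,"fingers":-1},
])

```text
time_s: 10.58
eef_pos: [0.4177, -0.3046, 0.0606]
ee_rot: [0.994, 0.109, -0.001, -0.001]
contact_force: [-0.3, 0.4, -0.6]
opening: 0.0324
gripper_force: 59.9
```

>>> drive_tool([
  {"x":0,"y":0,"z":-0.6,"ax":0,"ay":0,"az":0,"fingers":-1},
  {"x":0,"y":0,"z":-1.15,"ax":0,"ay":0,"az":0,"fingers":-1},
  {"x":0,"y":0,"z":-1.15,"ax":0,"ay":0,"az":0,"fingers":-1},
  {"x":0,"y":0,"z":-1.15,"ax":0,"ay":0,"az":0,"fingers":0.05},
  {"x":0,"y":0,"z":-1.15,"ax":0,"ay":0,"az":0,"fingers":0.05},
  {"x":0,"y":0,"z":-1.15,"ax":0,"ay":0,"az":0,"fingers":0.05},
  {"x":0,"y":0,"z":-1.15,"ax":0,"ay":0,"az":0,"fingers":0.05},
  {"x":0,"y":0,"z":-0.9,"ax":0,"ay":0,"az":0,"fingers":0.05},
])

```text
time_s: 11.25
eef_pos: [0.4178, -0.305, 0.0247]
ee_rot: [0.994, 0.108, -0.001, -0.001]
contact_force: [-0.7, 0.2, 0.4]
opening: 0.0444
gripper_force: 0.0
```

>>> drive_tool([
  {"x":0,"y":0,"z":0.8,"ax":0,"ay":0,"az":0,"fingers":0.05},
  {"x":0,"y":0,"z":1.7,"ax":0,"ay":0,"az":0,"fingers":0.05},
  {"x":0,"y":0.4,"z":2.5,"ax":0,"ay":0,"az":0,"fingers":1},
  {"x":0,"y":1.4,"z":2.7,"ax":0,"ay":0,"az":0,"fingers":1},
  {"x":0,"y":2.4,"z":2.7,"ax":0,"ay":0,"az":0,"fingers":1},
  {"x":0,"y":3.4,"z":2.7,"ax":0,"ay":0,"az":-1,"fingers":1},
  {"x":0,"y":4.4,"z":2.7,"ax":0,"ay":0,"az":-2,"fingers":1},
  {"x":0,"y":5.4,"z":2.7,"ax":0,"ay":0,"az":-2.9,"fingers":1},
])

```text
time_s: 11.92
eef_pos: [0.4183, -0.0891, 0.1342]
ee_rot: [0.999, -0.045, 0.001, 0.0]
contact_force: [1.0, -0.1, -1.1]
opening: 0.0854
gripper_force: 0.0
```

>>> drive_tool([
  {"x":0,"y":1,"z":0,"ax":0,"ay":0,"az":0,"fingers":1},
  {"x":0,"y":2,"z":0,"ax":0,"ay":0,"az":0,"fingers":1},
  {"x":0,"y":3,"z":0,"ax":0,"ay":0,"az":0,"fingers":1},
  {"x":0.2,"y":4,"z":0,"ax":0,"ay":0,"az":0,"fingers":1},
  {"x":0.45,"y":5,"z":0,"ax":0,"ay":0,"az":0,"fingers":1},
  {"x":0.45,"y":5.8,"z":0,"ax":0,"ay":0,"az":0,"fingers":1},
  {"x":0.45,"y":6.03,"z":0,"ax":0,"ay":0,"az":0,"fingers":1},
  {"x":0.45,"y":6.03,"z":0,"ax":0,"ay":0,"az":0,"fingers":1},
])

```text
time_s: 12.58
eef_pos: [0.4366, 0.1526, 0.1337]
ee_rot: [0.999, -0.04, 0.001, -0.0]
contact_force: [0.5, 0.3, -0.7]
opening: 0.0855
gripper_force: 0.0
```

```bash
python3 - <<'E'
from h import *
im=imaging.grab_frame('top'); items(im); s=imaging.grab_frame('scene'); cv2.imwrite('pics/s3.png',cv2.resize(np.vstack([s[100:400,150:480]]),None,fx=1.6,fy=1.6))
st=status.state(); print(st['eef_pos'],st['joints'].round(2))
E
```

```text
(463, 130) xy [ 0.8694 -0.3605] size 227.0 113.0 ang 95.8
(197, 156) xy [0.8072 0.2956] size 235.0 11.0 ang 91.0
(385, 216) xy [ 0.6562 -0.1633] size 59.0 59.0 ang 178.8
(450, 220) xy [ 0.6464 -0.3209] size 90.0 51.0 ang 24.2
(322, 220) xy [ 0.6477 -0.0084] size 59.0 56.0 ang 179.4
(261, 223) xy [0.6415 0.1388] size 59.0 58.0 ang 179.9
(64, 221) xy [0.6511 0.6169] size 92.0 24.0 ang 76.3
(55, 262) xy [0.5522 0.6347] size 58.0 55.0 ang 89.5
(472, 312) xy [ 0.4239 -0.3672] size 181.0 165.0 ang 101.3
(484, 306) xy [ 0.4362 -0.3976] size 131.0 41.0 ang 12.5
(430, 318) xy [ 0.4106 -0.267 ] size 168.0 10.0 ang 11.0
(447, 315) xy [ 0.4171 -0.3065] size 131.0 39.0 ang 12.5
(636, 447) xy [ 0.1039 -0.7442] size 147.0 17.0 ang 176.6
[0.43611986 0.14996529 0.13320519] [ 0.31  0.21  1.93 -0.    1.    1.96]
```

View pics/s3.png

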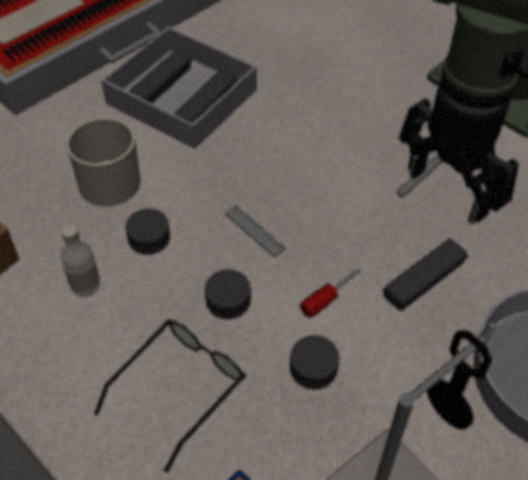

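>>> drive_tool([
  {"x":0,"y":0.02,"z":-0.9,"ax":0,"ay":0,"az":0,"fingers":1},
  {"x":0,"y":0.02,"z":-1.8,"ax":0,"ay":0,"az":0,"fingers":1},
  {"x":0,"y":0.02,"z":-2.7,"ax":0,"ay":0,"az":0,"fingers":1},
  {"x":0,"y":0.02,"z":-3.2,"ax":0,"ay":0,"az":0,"fingers":1},
  {"x":0,"y":0.02,"z":-3.3,"ax":0,"ay":0,"az":0,"fingers":1},
  {"x":0,"y":0.02,"z":-3.3,"ax":0,"ay":0,"az":0,"fingers":-1},
  {"x":0,"y":0.02,"z":-3.3,"ax":0,"ay":0,"az":0,"fingers":-1},
  {"x":0,"y":0.02,"z":-3.3,"ax":0,"ay":0,"az":0,"fingers":-1},
])

```text
time_s: 13.35
eef_pos: [0.4379, 0.1512, 0.0023]
ee_rot: [0.999, -0.042, 0.002, -0.0]
contact_force: [-0.3, 0.3, 0.3]
opening: 0.0518
gripper_force: 0.0
```

>>> drive_tool([
  {"x":0,"y":0,"z":0,"ax":0,"ay":0,"az":0,"fingers":-1},
  {"x":0,"y":0,"z":0,"ax":0,"ay":0,"az":0,"fingers":-1},
  {"x":0,"y":0,"z":0,"ax":0,"ay":0,"az":0,"fingers":-1},
  {"x":0,"y":0,"z":0,"ax":0,"ay":0,"az":0,"fingers":-1},
  {"x":0,"y":0,"z":0.4,"ax":0,"ay":0,"az":0,"fingers":-1},
  {"x":0,"y":0,"z":1.2,"ax":0,"ay":0,"az":0,"fingers":-1},
  {"x":0,"y":0,"z":2,"ax":0,"ay":0,"az":0,"fingers":-1},
  {"x":0,"y":0,"z":2.7,"ax":0,"ay":0,"az":0,"fingers":-1},
])

```text
time_s: 14.02
eef_pos: [0.4367, 0.1515, 0.1113]
ee_rot: [0.999, -0.042, 0.001, -0.0]
contact_force: [0.1, -0.1, -0.6]
opening: 0.032
gripper_force: 59.6
```

>>> drive_tool([
  {"x":0,"y":-0.6,"z":0,"ax":0,"ay":0,"az":0,"fingers":-1},
  {"x":0,"y":-1.5,"z":0,"ax":0,"ay":0,"az":0.5,"fingers":-1},
  {"x":0,"y":-2.4,"z":0,"ax":0,"ay":0,"az":1.2,"fingers":-1},
  {"x":0,"y":-3.3,"z":0,"ax":0,"ay":0,"az":1.9,"fingers":-1},
  {"x":0,"y":-4.2,"z":0,"ax":0,"ay":0,"az":2.5,"fingers":-1},
  {"x":0,"y":-5.1,"z":0,"ax":0,"ay":0,"az":2.9,"fingers":-1},
  {"x":0,"y":-6,"z":0,"ax":0,"ay":0,"az":2.9,"fingers":-1},
  {"x":0,"y":-6.6,"z":0,"ax":0,"ay":0,"az":2.9,"fingers":-1},
])

```text
time_s: 14.68
eef_pos: [0.4364, -0.1154, 0.1098]
ee_rot: [0.994, 0.109, 0.001, 0.001]
contact_force: [0.6, 0.7, -0.5]
opening: 0.0322
gripper_force: 59.6
```

>>> drive_tool([
  {"x":0,"y":-0.9,"z":0,"ax":0,"ay":0,"az":0,"fingers":-1},
  {"x":0,"y":-1.8,"z":0,"ax":0,"ay":0,"az":0,"fingers":-1},
  {"x":0,"y":-2.7,"z":0,"ax":0,"ay":0,"az":0,"fingers":-1},
  {"x":0,"y":-3.6,"z":0,"ax":0,"ay":0,"az":0,"fingers":-1},
  {"x":-0.1,"y":-4.5,"z":0,"ax":0,"ay":0,"az":0,"fingers":-1},
  {"x":-0.2,"y":-5.4,"z":0,"ax":0,"ay":0,"az":0,"fingers":-1},
  {"x":-0.2,"y":-5.98,"z":0,"ax":0,"ay":0,"az":0,"fingers":-1},
  {"x":-0.2,"y":-5.98,"z":0,"ax":0,"ay":0,"az":0,"fingers":-1},
])

```text
time_s: 15.35
eef_pos: [0.4287, -0.3567, 0.1097]
ee_rot: [0.994, 0.108, 0.001, 0.002]
contact_force: [0.3, 0.1, -0.9]
opening: 0.0319
gripper_force: 59.7
```

>>> drive_tool([
  {"x":0,"y":0,"z":-0.6,"ax":0,"ay":0,"az":0,"fingers":-1},
  {"x":0,"y":0,"z":-1.2,"ax":0,"ay":0,"az":0,"fingers":-1},
  {"x":0,"y":0,"z":-1.2,"ax":0,"ay":0,"az":0,"fingers":-1},
  {"x":0,"y":0,"z":-1.2,"ax":0,"ay":0,"az":0,"fingers":-1},
  {"x":0,"y":0,"z":-1.2,"ax":0,"ay":0,"az":0,"fingers":-1},
])

```text
time_s: 15.77
eef_pos: [0.4292, -0.3518, 0.0621]
ee_rot: [0.994, 0.11, 0.001, 0.001]
contact_force: [-0.1, -0.3, -0.8]
opening: 0.0322
gripper_force: 59.9
```

>>> drive_tool([
  {"x":0,"y":0,"z":-0.4,"ax":0,"ay":0,"az":0,"fingers":-1},
  {"x":0,"y":0,"z":-0.7,"ax":0,"ay":0,"az":0,"fingers":-1},
  {"x":0,"y":0,"z":-0.7,"ax":0,"ay":0,"az":0,"fingers":-1},
  {"x":0,"y":0,"z":-0.7,"ax":0,"ay":0,"az":0,"fingers":-1},
  {"x":0,"y":0,"z":-0.7,"ax":0,"ay":0,"az":0,"fingers":0.05},
  {"x":0,"y":0,"z":-0.7,"ax":0,"ay":0,"az":0,"fingers":0.05},
  {"x":0,"y":0,"z":-0.7,"ax":0,"ay":0,"az":0,"fingers":0.05},
  {"x":0,"y":0,"z":-0.7,"ax":0,"ay":0,"az":0,"fingers":0.05},
])

```text
time_s: 16.43
eef_pos: [0.4288, -0.3521, 0.0335]
ee_rot: [0.994, 0.11, 0.001, 0.001]
contact_force: [-0.3, -0.2, -0.2]
opening: 0.045
gripper_force: 0.0
```

>>> drive_tool([
  {"x":0,"y":0,"z":0.8,"ax":0,"ay":0,"az":0,"fingers":0.05},
  {"x":0,"y":0,"z":1.7,"ax":0,"ay":0,"az":0,"fingers":1},
  {"x":0.2,"y":0.4,"z":2.4,"ax":0,"ay":0,"az":0,"fingers":1},
  {"x":0.7,"y":1.2,"z":2.5,"ax":0,"ay":0,"az":0,"fingers":1},
  {"x":1.3,"y":2.0,"z":2.5,"ax":0,"ay":0,"az":0,"fingers":1},
  {"x":1.9,"y":2.8,"z":2.5,"ax":0,"ay":0,"az":0,"fingers":1},
  {"x":2.5,"y":3.6,"z":2.5,"ax":0,"ay":0,"az":0,"fingers":1},
  {"x":3.2,"y":4.2,"z":2.5,"ax":0,"ay":0,"az":0,"fingers":1},
])

```text
time_s: 17.1
eef_pos: [0.5566, -0.1813, 0.1334]
ee_rot: [0.994, 0.11, -0.0, -0.0]
contact_force: [0.7, -0.1, 0.2]
opening: 0.0856
gripper_force: 0.0
```

>>> drive_tool([
  {"x":0.8,"y":0.25,"z":0,"ax":0,"ay":0,"az":0,"fingers":1},
  {"x":1.6,"y":0.5,"z":0,"ax":0,"ay":0,"az":0,"fingers":1},
  {"x":2.3,"y":0.52,"z":0,"ax":0,"ay":0,"az":0,"fingers":1},
  {"x":2.48,"y":0.52,"z":0,"ax":0,"ay":0,"az":0,"fingers":1},
  {"x":2.48,"y":0.52,"z":0,"ax":0,"ay":0,"az":0,"fingers":1},
  {"x":2.48,"y":0.52,"z":0,"ax":0,"ay":0,"az":0,"fingers":1},
  {"x":2.48,"y":0.52,"z":0,"ax":0,"ay":0,"az":0,"fingers":1},
])

```text
time_s: 17.68
eef_pos: [0.6542, -0.1633, 0.1327]
ee_rot: [0.994, 0.109, -0.001, -0.0]
contact_force: [-0.3, -0.7, -0.4]
opening: 0.0853
gripper_force: 0.0
```

```bash
python3 - <<'E'
from h import *
im=imaging.grab_frame('top'); items(im); s=imaging.grab_frame('scene')
a=cv2.resize(im[250:370,400:530],None,fx=2.5,fy=2.5);b=cv2.resize(s[100:250,150:350],None,fx=2,fy=2)
W=np.zeros((300,730,3),np.uint8);W[:,:325]=a;W[:,330:]=b; cv2.imwrite('pics/p4.png',W)
st=status.state(); print(st['eef_pos'],st['joints'].round(2))
E
```

```text
(196, 156) xy [0.8066 0.2969] size 233.0 7.0 ang 89.6
(322, 220) xy [ 0.6477 -0.0084] size 59.0 56.0 ang 179.4
(261, 223) xy [0.6413 0.1389] size 60.0 56.0 ang 50.9
(64, 221) xy [0.6513 0.6162] size 91.0 23.0 ang 75.5
(55, 262) xy [0.5516 0.6341] size 56.0 55.0 ang 45.5
(146, 313) xy [0.427  0.4136] size 201.0 105.0 ang 12.9
(636, 448) xy [ 0.1028 -0.7441] size 144.0 17.0 ang 176.6
[ 0.65433254 -0.16344892  0.13308752] [-0.26  0.53  1.43 -0.    1.19  1.09]
```

View pics/p4.png

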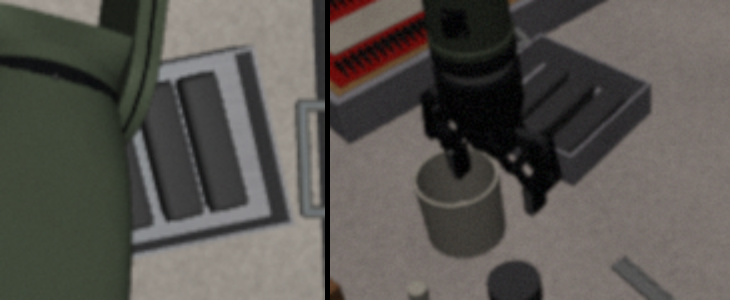

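All three cases are side by side in the tray. On to the jars, starting with the one at (.656,-.163).

>>> drive_tool([
  {"x":0.03,"y":0.02,"z":-0.9,"ax":0,"ay":0,"az":0,"fingers":1},
  {"x":0.03,"y":0.02,"z":-1.8,"ax":0,"ay":0,"az":0,"fingers":1},
  {"x":0.03,"y":0.02,"z":-2.7,"ax":0,"ay":0,"az":0,"fingers":1},
  {"x":0.03,"y":0.02,"z":-3.3,"ax":0,"ay":0,"az":0,"fingers":1},
  {"x":0.03,"y":0.02,"z":-3.4,"ax":0,"ay":0,"az":0,"fingers":1},
  {"x":0.03,"y":0.02,"z":-3.4,"ax":0,"ay":0,"az":0,"fingers":1},
  {"x":0.03,"y":0.02,"z":-3.4,"ax":0,"ay":0,"az":0,"fingers":-1},
  {"x":0.03,"y":0.02,"z":-3.4,"ax":0,"ay":0,"az":0,"fingers":-1},
])

```text
time_s: 18.45
eef_pos: [0.6584, -0.1628, -0.0006]
ee_rot: [0.994, 0.11, 0.002, 0.001]
contact_force: [0.0, -0.3, 0.3]
opening: 0.0638
gripper_force: 0.0
```

>>> drive_tool([
  {"x":0,"y":0,"z":0,"ax":0,"ay":0,"az":0,"fingers":-1},
  {"x":0,"y":0,"z":0,"ax":0,"ay":0,"az":0,"fingers":-1},
  {"x":0,"y":0,"z":0,"ax":0,"ay":0,"az":0,"fingers":-1},
  {"x":0,"y":0,"z":0.3,"ax":0,"ay":0,"az":0,"fingers":-1},
  {"x":0,"y":0,"z":1,"ax":0,"ay":0,"az":0,"fingers":-1},
  {"x":0,"y":0,"z":1.9,"ax":0,"ay":0,"az":0,"fingers":-1},
  {"x":0,"y":0,"z":2.7,"ax":0,"ay":0,"az":0,"fingers":-1},
  {"x":0,"y":0,"z":2.7,"ax":0,"ay":0,"az":0,"fingers":-1},
])

```text
time_s: 19.12
eef_pos: [0.6617, -0.1634, 0.1148]
ee_rot: [0.994, 0.11, 0.008, 0.003]
contact_force: [1.9, -0.2, 0.7]
opening: 0.0565
gripper_force: 63.9
```

>>> drive_tool([
  {"x":-0.3,"y":0.6,"z":0.1,"ax":0,"ay":0,"az":0,"fingers":-1},
  {"x":-0.9,"y":1.3,"z":0.2,"ax":0,"ay":0,"az":0,"fingers":-1},
  {"x":-1.6,"y":2.0,"z":0.2,"ax":0,"ay":0,"az":0,"fingers":-1},
  {"x":-2.3,"y":2.7,"z":0.2,"ax":0,"ay":0,"az":0,"fingers":-1},
  {"x":-3.0,"y":3.4,"z":0.2,"ax":0,"ay":0,"az":0,"fingers":-1},
  {"x":-3.7,"y":4.1,"z":0.2,"ax":0,"ay":0,"az":0,"fingers":-1},
  {"x":-4.1,"y":5.0,"z":0.2,"ax":0,"ay":0,"az":0,"fingers":-1},
  {"x":-4.1,"y":5.9,"z":0.2,"ax":0,"ay":0,"az":0,"fingers":-1},
])

```text
time_s: 19.78
eef_pos: [0.4887, 0.0745, 0.114]
ee_rot: [0.994, 0.109, -0.001, 0.0]
contact_force: [0.5, 0.1, -1.2]
opening: 0.0563
gripper_force: 64.0
```

>>> drive_tool([
  {"x":0,"y":0.9,"z":0,"ax":0,"ay":0,"az":0,"fingers":-1},
  {"x":0,"y":1.8,"z":0,"ax":0,"ay":0,"az":0,"fingers":-1},
  {"x":0,"y":2.7,"z":0,"ax":0,"ay":0,"az":0,"fingers":-1},
  {"x":0,"y":3.6,"z":0,"ax":0,"ay":0,"az":0,"fingers":-1},
  {"x":0,"y":4.5,"z":0,"ax":0,"ay":0,"az":0,"fingers":-1},
  {"x":0,"y":5.4,"z":0,"ax":0,"ay":0,"az":0,"fingers":-1},
  {"x":0,"y":6.3,"z":0,"ax":0,"ay":0,"az":0,"fingers":-1},
  {"x":0,"y":6.8,"z":0,"ax":0,"ay":0,"az":0,"fingers":-1},
])

```text
time_s: 20.45
eef_pos: [0.4929, 0.3499, 0.1142]
ee_rot: [0.994, 0.111, 0.001, -0.001]
contact_force: [0.7, 0.2, -0.5]
opening: 0.0563
gripper_force: 64.0
```

>>> drive_tool([
  {"x":0,"y":0.35,"z":0,"ax":0,"ay":0,"az":0,"fingers":-1},
  {"x":0,"y":0.35,"z":-0.7,"ax":0,"ay":0,"az":0,"fingers":-1},
  {"x":0,"y":0.35,"z":-1.4,"ax":0,"ay":0,"az":0,"fingers":-1},
  {"x":0,"y":0.35,"z":-2.0,"ax":0,"ay":0,"az":0,"fingers":-1},
  {"x":0,"y":0.35,"z":-2.4,"ax":0,"ay":0,"az":0,"fingers":-1},
  {"x":0,"y":0.35,"z":-2.65,"ax":0,"ay":0,"az":0,"fingers":-1},
  {"x":0,"y":0.35,"z":-2.65,"ax":0,"ay":0,"az":0,"fingers":-1},
  {"x":0,"y":0.35,"z":-2.65,"ax":0,"ay":0,"az":0,"fingers":-1},
])

```text
time_s: 21.12
eef_pos: [0.4933, 0.3597, 0.0074]
ee_rot: [0.994, 0.11, 0.0, -0.0]
contact_force: [-0.1, 0.4, -1.0]
opening: 0.0564
gripper_force: 64.2
```

>>> drive_tool([
  {"x":0,"y":0,"z":0,"ax":0,"ay":0,"az":0,"fingers":0.65},
  {"x":0,"y":0,"z":0,"ax":0,"ay":0,"az":0,"fingers":0.65},
  {"x":0,"y":0,"z":0,"ax":0,"ay":0,"az":0,"fingers":0.65},
  {"x":0,"y":0,"z":0.5,"ax":0,"ay":0,"az":0,"fingers":0.65},
  {"x":0,"y":0,"z":1.3,"ax":0,"ay":0,"az":0,"fingers":0.65},
  {"x":0,"y":0,"z":2.2,"ax":0,"ay":0,"az":0,"fingers":1},
  {"x":0,"y":-0.3,"z":3.0,"ax":0,"ay":0,"az":0,"fingers":1},
  {"x":0,"y":-1.2,"z":3.1,"ax":0,"ay":0,"az":0,"fingers":1},
])

```text
time_s: 21.78
eef_pos: [0.4968, 0.317, 0.1379]
ee_rot: [0.994, 0.112, 0.007, -0.004]
contact_force: [1.5, -0.4, 1.5]
opening: 0.0852
gripper_force: 0.0
```

>>> drive_tool([
  {"x":0,"y":-0.9,"z":0,"ax":0,"ay":0,"az":0,"fingers":1},
  {"x":0,"y":-1.8,"z":0,"ax":0,"ay":0,"az":0,"fingers":1},
  {"x":0.2,"y":-2.7,"z":0,"ax":0,"ay":0,"az":0,"fingers":1},
  {"x":0.8,"y":-3.4,"z":0,"ax":0,"ay":0,"az":0,"fingers":1},
  {"x":1.5,"y":-3.9,"z":0,"ax":0,"ay":0,"az":0,"fingers":1},
  {"x":2.3,"y":-4.2,"z":0,"ax":0,"ay":0,"az":0,"fingers":1},
  {"x":3.1,"y":-4.3,"z":0,"ax":0,"ay":0,"az":0,"fingers":1},
  {"x":3.74,"y":-4.3,"z":0,"ax":0,"ay":0,"az":0,"fingers":1},
])

```text
time_s: 22.45
eef_pos: [0.6448, 0.1379, 0.1317]
ee_rot: [0.994, 0.109, 0.001, 0.0]
contact_force: [0.8, -0.3, 1.2]
opening: 0.0855
gripper_force: 0.0
```

```bash
python3 - <<'E'
from h import *
im=imaging.grab_frame('top'); s=imaging.grab_frame('scene'); items(im)
a=cv2.resize(im[250:370,110:230],None,fx=2.5,fy=2.5);b=cv2.resize(s[220:420,200:600],None,fx=1.5,fy=1.5)
W=np.zeros((300,800,3),np.uint8);W[:,:300]=a;W[:,300:]=b[:300,:500]; cv2.imwrite('pics/p5.png',W)
st=status.state(); print(st['eef_pos'],st['joints'].round(2))
E
```

```text
(463, 130) xy [ 0.8696 -0.3606] size 227.0 113.0 ang 95.8
(196, 156) xy [0.8066 0.2969] size 233.0 7.0 ang 89.6
(450, 220) xy [ 0.6458 -0.3228] size 90.0 49.0 ang 20.4
(322, 220) xy [ 0.6477 -0.0084] size 59.0 56.0 ang 179.4
(64, 221) xy [0.6513 0.6162] size 91.0 23.0 ang 75.5
(55, 262) xy [0.5516 0.6341] size 56.0 55.0 ang 45.5
(146, 313) xy [0.4277 0.4131] size 201.0 106.0 ang 12.2
(472, 312) xy [ 0.4241 -0.3682] size 179.0 165.0 ang 101.3
(170, 286) xy [0.491  0.3586] size 65.0 57.0 ang 89.5
(430, 318) xy [ 0.4106 -0.267 ] size 168.0 9.0 ang 10.9
(447, 315) xy [ 0.4172 -0.3068] size 131.0 39.0 ang 12.5
(636, 448) xy [ 0.1028 -0.7441] size 144.0 17.0 ang 176.6
[0.646228   0.13906307 0.13080999] [ 0.19  0.5   1.47 -0.    1.16  1.55]
```

View pics/p5.png

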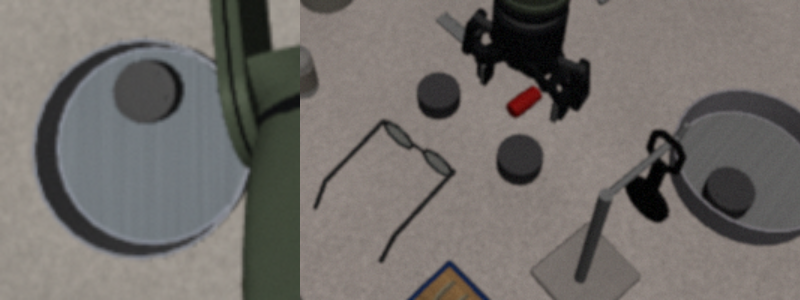

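The first jar lies flat in the basin, and the next one is still at its original pixel (347,325).

>>> drive_tool([
  {"x":0,"y":0,"z":-0.9,"ax":0,"ay":0,"az":0,"fingers":1},
  {"x":0,"y":0,"z":-1.8,"ax":0,"ay":0,"az":0,"fingers":1},
  {"x":0,"y":0,"z":-2.7,"ax":0,"ay":0,"az":0,"fingers":1},
  {"x":0,"y":0,"z":-3.3,"ax":0,"ay":0,"az":0,"fingers":1},
  {"x":0,"y":0,"z":-3.38,"ax":0,"ay":0,"az":0,"fingers":1},
  {"x":0,"y":0,"z":-3.38,"ax":0,"ay":0,"az":0,"fingers":1},
  {"x":0,"y":0,"z":-3.38,"ax":0,"ay":0,"az":0,"fingers":-1},
  {"x":0,"y":0,"z":-3.38,"ax":0,"ay":0,"az":0,"fingers":-1},
])

```text
time_s: 23.22
eef_pos: [0.644, 0.1403, -0.0018]
ee_rot: [0.994, 0.11, 0.002, -0.0]
contact_force: [-0.3, -0.0, 0.8]
opening: 0.0642
gripper_force: 0.0
```

>>> drive_tool([
  {"x":0,"y":0,"z":0,"ax":0,"ay":0,"az":0,"fingers":-1},
  {"x":0,"y":0,"z":0,"ax":0,"ay":0,"az":0,"fingers":-1},
  {"x":0,"y":0,"z":0,"ax":0,"ay":0,"az":0,"fingers":-1},
  {"x":0,"y":0,"z":0.3,"ax":0,"ay":0,"az":0,"fingers":-1},
  {"x":0,"y":0,"z":1,"ax":0,"ay":0,"az":0,"fingers":-1},
  {"x":0,"y":0,"z":1.9,"ax":0,"ay":0,"az":0,"fingers":-1},
  {"x":0,"y":0,"z":2.7,"ax":0,"ay":0,"az":0,"fingers":-1},
  {"x":0,"y":0,"z":2.9,"ax":0,"ay":0,"az":0,"fingers":-1},
])

```text
time_s: 23.88
eef_pos: [0.6461, 0.1406, 0.1198]
ee_rot: [0.994, 0.11, 0.006, -0.001]
contact_force: [2.1, 0.6, -0.1]
opening: 0.057
gripper_force: 64.0
```

>>> drive_tool([
  {"x":-0.8,"y":0,"z":0,"ax":0,"ay":0,"az":0,"fingers":-1},
  {"x":-1.7,"y":0,"z":0,"ax":0,"ay":0,"az":0,"fingers":-1},
  {"x":-2.6,"y":0,"z":0,"ax":0,"ay":0,"az":0,"fingers":-1},
  {"x":-3.4,"y":0.3,"z":0,"ax":0,"ay":0,"az":0,"fingers":-1},
  {"x":-4.2,"y":0.8,"z":0,"ax":0,"ay":0,"az":0,"fingers":-1},
  {"x":-4.9,"y":1.4,"z":0,"ax":0,"ay":0,"az":0,"fingers":-1},
  {"x":-5.5,"y":2.1,"z":0,"ax":0,"ay":0,"az":0,"fingers":-1},
  {"x":-6.0,"y":2.9,"z":0,"ax":0,"ay":0,"az":0,"fingers":-1},
])

```text
time_s: 24.55
eef_pos: [0.4003, 0.2558, 0.1126]
ee_rot: [0.994, 0.109, 0.0, -0.0]
contact_force: [0.5, 0.5, -0.8]
opening: 0.057
gripper_force: 64.0
```

>>> drive_tool([
  {"x":-0.2,"y":0.9,"z":0,"ax":0,"ay":0,"az":0,"fingers":-1},
  {"x":-0.3,"y":1.7,"z":0,"ax":0,"ay":0,"az":0,"fingers":-1},
  {"x":-0.3,"y":2.1,"z":0,"ax":0,"ay":0,"az":0,"fingers":-1},
  {"x":-0.3,"y":2.1,"z":0,"ax":0,"ay":0,"az":0,"fingers":-1},
  {"x":-0.3,"y":2.1,"z":-0.5,"ax":0,"ay":0,"az":0,"fingers":-1},
  {"x":-0.3,"y":2.1,"z":-1.0,"ax":0,"ay":0,"az":0,"fingers":-1},
  {"x":-0.3,"y":2.1,"z":-1.0,"ax":0,"ay":0,"az":0,"fingers":-1},
])

```text
time_s: 25.13
eef_pos: [0.3885, 0.3369, 0.0688]
ee_rot: [0.994, 0.11, -0.003, 0.002]
contact_force: [0.4, -1.1, -1.1]
opening: 0.0569
gripper_force: 64.2
```

>>> drive_tool([
  {"x":0,"y":0,"z":-0.7,"ax":0,"ay":0,"az":0,"fingers":-1},
  {"x":0,"y":0,"z":-1.3,"ax":0,"ay":0,"az":0,"fingers":-1},
  {"x":0,"y":0,"z":-1.6,"ax":0,"ay":0,"az":0,"fingers":-1},
  {"x":0,"y":0,"z":-1.6,"ax":0,"ay":0,"az":0,"fingers":-1},
  {"x":0,"y":0,"z":-1.6,"ax":0,"ay":0,"az":0,"fingers":0.65},
  {"x":0,"y":0,"z":-1.6,"ax":0,"ay":0,"az":0,"fingers":0.65},
  {"x":0,"y":0,"z":-1.6,"ax":0,"ay":0,"az":0,"fingers":0.65},
  {"x":0,"y":0,"z":-1.2,"ax":0,"ay":0,"az":0,"fingers":0.65},
])

```text
time_s: 25.8
eef_pos: [0.3896, 0.3389, 0.023]
ee_rot: [0.994, 0.11, -0.001, 0.001]
contact_force: [-0.2, -0.3, -0.2]
opening: 0.0703
gripper_force: 0.0
```

>>> drive_tool([
  {"x":0,"y":0,"z":0.9,"ax":0,"ay":0,"az":0,"fingers":0.65},
  {"x":0,"y":0,"z":1.8,"ax":0,"ay":0,"az":0,"fingers":1},
  {"x":0.1,"y":-0.5,"z":2.6,"ax":0,"ay":0,"az":0,"fingers":1},
  {"x":0.3,"y":-1.4,"z":2.6,"ax":0,"ay":0,"az":0,"fingers":1},
  {"x":0.6,"y":-2.3,"z":2.6,"ax":0,"ay":0,"az":0,"fingers":1},
  {"x":1.0,"y":-3.2,"z":2.6,"ax":0,"ay":0,"az":0,"fingers":1},
  {"x":1.5,"y":-4.0,"z":2.6,"ax":0,"ay":0,"az":0,"fingers":1},
  {"x":2.0,"y":-4.8,"z":2.6,"ax":0,"ay":0,"az":0,"fingers":1},
])

```text
time_s: 26.47
eef_pos: [0.4712, 0.1462, 0.1293]
ee_rot: [0.994, 0.11, 0.002, -0.0]
contact_force: [1.4, -0.3, -1.0]
opening: 0.0854
gripper_force: 0.0
```

>>> drive_tool([
  {"x":0.7,"y":-0.6,"z":0,"ax":0,"ay":0,"az":0,"fingers":1},
  {"x":1.4,"y":-1.2,"z":0,"ax":0,"ay":0,"az":0,"fingers":1},
  {"x":2.1,"y":-1.8,"z":0,"ax":0,"ay":0,"az":0,"fingers":1},
  {"x":2.8,"y":-2.4,"z":0,"ax":0,"ay":0,"az":0,"fingers":1},
  {"x":3.5,"y":-3.0,"z":0,"ax":0,"ay":0,"az":0,"fingers":1},
  {"x":4.1,"y":-3.6,"z":0,"ax":0,"ay":0,"az":0,"fingers":1},
  {"x":4.45,"y":-3.86,"z":0,"ax":0,"ay":0,"az":0,"fingers":1},
  {"x":4.45,"y":-3.86,"z":0,"ax":0,"ay":0,"az":0,"fingers":1},
])

```text
time_s: 27.13
eef_pos: [0.6516, -0.0096, 0.1285]
ee_rot: [0.994, 0.108, 0.002, 0.001]
contact_force: [0.9, -0.3, 0.9]
opening: 0.0853
gripper_force: 0.0
```

```bash
python3 - <<'E'
from h import *
im=imaging.grab_frame('top'); s=imaging.grab_frame('scene'); items(im)
d=cv2.absdiff(s,cv2.imread('pics/scene0.png')).max(2); print('scene jar0 patch diff',d[270:298,278:306].mean(), d[380:420,260:330].mean())
cv2.imwrite('pics/s6.png',s); cv2.imwrite('pics/t6.png',im)
st=status.state(); print(st['eef_pos'],st['joints'].round(2))
E
```

```text
(463, 130) xy [ 0.8696 -0.3605] size 227.0 113.0 ang 95.8
(196, 156) xy [0.8066 0.2969] size 233.0 7.0 ang 89.6
(450, 220) xy [ 0.6459 -0.3225] size 90.0 49.0 ang 21.1
(64, 221) xy [0.6513 0.6162] size 91.0 23.0 ang 75.5
(55, 262) xy [0.5516 0.6341] size 56.0 55.0 ang 45.5
(146, 313) xy [0.4277 0.4131] size 201.0 106.0 ang 12.2
(472, 312) xy [ 0.4241 -0.3682] size 179.0 165.0 ang 101.3
(170, 286) xy [0.491  0.3586] size 65.0 57.0 ang 89.5
(430, 318) xy [ 0.4106 -0.2671] size 168.0 9.0 ang 10.8
(446, 315) xy [ 0.417  -0.3063] size 131.0 39.0 ang 12.9
(178, 330) xy [0.3876 0.338 ] size 64.0 59.0 ang 89.5
(636, 448) xy [ 0.1028 -0.7441] size 144.0 17.0 ang 176.6
scene jar0 patch diff 6.705357142857143 10.0875
[ 0.64838023 -0.0069162   0.12818434] [-0.03  0.49  1.5   0.    1.15  1.32]
```

Both jars sit in the basin at about (.491,.359) and (.388,.338), and the last jar is still in place.

>>> drive_tool([
  {"x":0,"y":0,"z":-0.9,"ax":0,"ay":0,"az":0,"fingers":1},
  {"x":0,"y":0,"z":-1.8,"ax":0,"ay":0,"az":0,"fingers":1},
  {"x":0,"y":0,"z":-2.7,"ax":0,"ay":0,"az":0,"fingers":1},
  {"x":0,"y":0,"z":-3.2,"ax":0,"ay":0,"az":0,"fingers":1},
  {"x":0,"y":0,"z":-3.28,"ax":0,"ay":0,"az":0,"fingers":1},
  {"x":0,"y":0,"z":-3.28,"ax":0,"ay":0,"az":0,"fingers":1},
  {"x":0,"y":0,"z":-3.28,"ax":0,"ay":0,"az":0,"fingers":-1},
  {"x":0,"y":0,"z":-3.28,"ax":0,"ay":0,"az":0,"fingers":-1},
])

```text
time_s: 27.9
eef_pos: [0.6499, -0.0062, -0.0011]
ee_rot: [0.994, 0.11, 0.002, 0.0]
contact_force: [0.8, 0.2, -0.0]
opening: 0.0636
gripper_force: 0.0
```

>>> drive_tool([
  {"x":0,"y":0,"z":0,"ax":0,"ay":0,"az":0,"fingers":-1},
  {"x":0,"y":0,"z":0,"ax":0,"ay":0,"az":0,"fingers":-1},
  {"x":0,"y":0,"z":0,"ax":0,"ay":0,"az":0,"fingers":-1},
  {"x":0,"y":0,"z":0.3,"ax":0,"ay":0,"az":0,"fingers":-1},
  {"x":0,"y":0,"z":1,"ax":0,"ay":0,"az":0,"fingers":-1},
  {"x":0,"y":0,"z":1.9,"ax":0,"ay":0,"az":0,"fingers":-1},
  {"x":0,"y":0,"z":2.7,"ax":0,"ay":0,"az":0,"fingers":-1},
  {"x":0,"y":0,"z":2.9,"ax":0,"ay":0,"az":0,"fingers":-1},
])

```text
time_s: 28.57
eef_pos: [0.6521, -0.0067, 0.1204]
ee_rot: [0.994, 0.11, 0.006, 0.001]
contact_force: [1.0, 0.1, -0.3]
opening: 0.0567
gripper_force: 63.8
```

>>> drive_tool([
  {"x":-0.8,"y":0.2,"z":0,"ax":0,"ay":0,"az":0,"fingers":-1},
  {"x":-1.6,"y":0.5,"z":0,"ax":0,"ay":0,"az":0,"fingers":-1},
  {"x":-2.4,"y":0.9,"z":0,"ax":0,"ay":0,"az":0,"fingers":-1},
  {"x":-3.2,"y":1.3,"z":0,"ax":0,"ay":0,"az":0,"fingers":-1},
  {"x":-3.9,"y":1.8,"z":0,"ax":0,"ay":0,"az":0,"fingers":-1},
  {"x":-4.5,"y":2.5,"z":0,"ax":0,"ay":0,"az":0,"fingers":-1},
  {"x":-4.9,"y":3.3,"z":0,"ax":0,"ay":0,"az":0,"fingers":-1},
  {"x":-5.0,"y":4.2,"z":0,"ax":0,"ay":0,"az":0,"fingers":-1},
])

```text
time_s: 29.23
eef_pos: [0.445, 0.1614, 0.1132]
ee_rot: [0.994, 0.109, -0.001, 0.0]
contact_force: [0.9, 0.7, -0.6]
opening: 0.0565
gripper_force: 63.9
```

>>> drive_tool([
  {"x":0,"y":0.9,"z":0,"ax":0,"ay":0,"az":0,"fingers":-1},
  {"x":0,"y":1.8,"z":0,"ax":0,"ay":0,"az":0,"fingers":-1},
  {"x":0,"y":2.7,"z":0,"ax":0,"ay":0,"az":0,"fingers":-1},
  {"x":0,"y":3.4,"z":0,"ax":0,"ay":0,"az":0,"fingers":-1},
  {"x":0,"y":3.68,"z":0,"ax":0,"ay":0,"az":0,"fingers":-1},
  {"x":0,"y":3.68,"z":-0.5,"ax":0,"ay":0,"az":0,"fingers":-1},
  {"x":0,"y":3.68,"z":-1.0,"ax":0,"ay":0,"az":0,"fingers":-1},
  {"x":0,"y":3.68,"z":-1.0,"ax":0,"ay":0,"az":0,"fingers":-1},
])

```text
time_s: 29.9
eef_pos: [0.4459, 0.3067, 0.0696]
ee_rot: [0.994, 0.11, -0.003, 0.002]
contact_force: [-1.0, -0.3, -1.6]
opening: 0.0563
gripper_force: 64.0
```

>>> drive_tool([
  {"x":0,"y":0,"z":-0.7,"ax":0,"ay":0,"az":0,"fingers":-1},
  {"x":0,"y":0,"z":-1.3,"ax":0,"ay":0,"az":0,"fingers":-1},
  {"x":0,"y":0,"z":-1.6,"ax":0,"ay":0,"az":0,"fingers":-1},
  {"x":0,"y":0,"z":-1.6,"ax":0,"ay":0,"az":0,"fingers":-1},
  {"x":0,"y":0,"z":-1.6,"ax":0,"ay":0,"az":0,"fingers":0.65},
  {"x":0,"y":0,"z":-1.6,"ax":0,"ay":0,"az":0,"fingers":0.65},
  {"x":0,"y":0,"z":-1.6,"ax":0,"ay":0,"az":0,"fingers":0.65},
  {"x":0,"y":0,"z":-1.2,"ax":0,"ay":0,"az":0,"fingers":0.65},
])

```text
time_s: 30.57
eef_pos: [0.4474, 0.3078, 0.0237]
ee_rot: [0.994, 0.11, -0.001, 0.001]
contact_force: [0.1, -0.2, -0.1]
opening: 0.0705
gripper_force: 0.0
```

>>> drive_tool([
  {"x":0,"y":0,"z":0.9,"ax":0,"ay":0,"az":0,"fingers":0.65},
  {"x":0,"y":0,"z":1.8,"ax":0,"ay":0,"az":0,"fingers":1},
  {"x":0,"y":-0.5,"z":2.6,"ax":0,"ay":0,"az":0,"fingers":1},
  {"x":0,"y":-1.3,"z":3.2,"ax":0,"ay":0,"az":0,"fingers":1},
  {"x":0,"y":-2.2,"z":3.5,"ax":0,"ay":0,"az":0,"fingers":1},
  {"x":0,"y":-3.1,"z":3.5,"ax":0,"ay":0,"az":0,"fingers":1},
  {"x":0,"y":-4.0,"z":3.5,"ax":0,"ay":0,"az":0,"fingers":1},
  {"x":0,"y":-4.9,"z":3.5,"ax":0,"ay":0,"az":0,"fingers":1},
])

```text
time_s: 31.23
eef_pos: [0.4486, 0.1112, 0.1662]
ee_rot: [0.994, 0.11, 0.002, -0.0]
contact_force: [0.3, 0.1, -0.1]
opening: 0.0853
gripper_force: 0.0
```

```bash
python3 - <<'E'
from h import *
im=imaging.grab_frame('top'); s=imaging.grab_frame('scene'); items(im)
cv2.imwrite('pics/t7.png',im); cv2.imwrite('pics/s7.png',s)
# 8x averaged crops for the occluder
T=np.mean([imaging.grab_frame('top')[200:250,150:210].astype(float) for _ in range(3)],0); S=np.mean([imaging.grab_frame('scene')[295:395,385:485].astype(float) for _ in range(3)],0)
W=np.zeros((600,800,3),np.uint8)
W[:300,:360]=np.clip(cv2.resize(T,(360,300),interpolation=2)*1.5,0,255); W[:400,370:770]=np.clip(cv2.resize(S,(400,400),interpolation=2)*1.5,0,255)
W[310:510,0:360]=cv2.resize(im[240:380,100:352],(360,200)); W[410:600,370:700]=cv2.resize(s[120:310,150:480],(330,190))
cv2.imwrite('pics/p7.png',W); st=status.state(); print(st['eef_pos'],st['time_s'])
E
```

```text
(463, 130) xy [ 0.8695 -0.3605] size 227.0 113.0 ang 95.8
(197, 156) xy [0.8069 0.2957] size 235.0 9.0 ang 90.3
(450, 220) xy [ 0.6464 -0.3209] size 90.0 51.0 ang 24.2
(64, 221) xy [0.6511 0.6169] size 92.0 24.0 ang 76.3
(55, 262) xy [0.5522 0.6347] size 58.0 55.0 ang 89.5
(146, 313) xy [0.4277 0.4131] size 201.0 106.0 ang 12.2
(472, 312) xy [ 0.4238 -0.3672] size 181.0 165.0 ang 101.4
(170, 286) xy [0.491  0.3586] size 65.0 57.0 ang 89.5
(430, 318) xy [ 0.4106 -0.2671] size 168.0 10.0 ang 10.6
(447, 315) xy [ 0.4171 -0.3065] size 131.0 39.0 ang 12.5
(636, 448) xy [ 0.1028 -0.7441] size 144.0 17.0 ang 176.6
[0.44857468 0.11379427 0.16458719] 31.6333
```

View pics/p7.png

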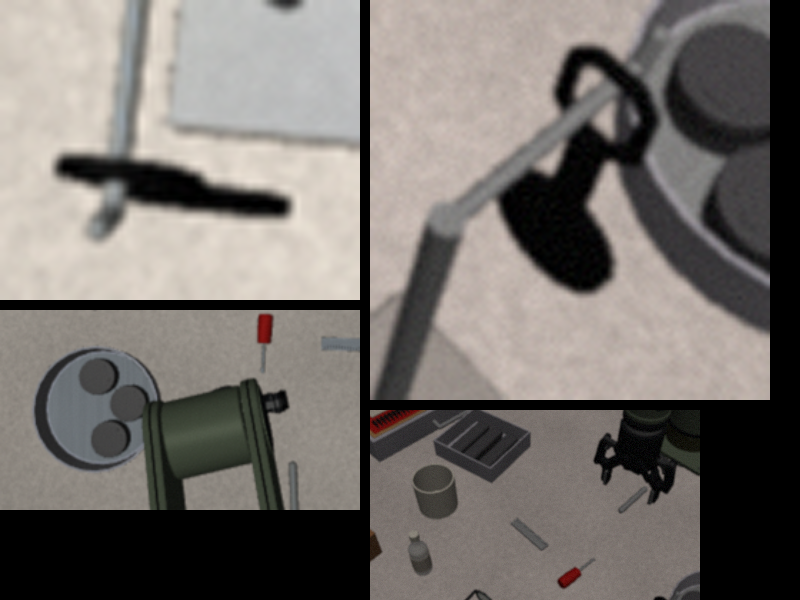

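All three jars lie flat in the basin at crop (98,376), (130,402) and (110,438), and three cases are in the tray. The occluder hangs at about scene (435,325), with its flat face roughly crossways. I'll fit its pose using both views.

```bash
cat > fit.py <<'E'
from h import *
from scipy.optimize import minimize
from scipy.spatial.transform import Rotation as R
C={n:cal(n) for n in('top','scene')}
roi={'top':(150,200,60,50),'scene':(395,295,80,85)}; U=4
def pr(n,P):
    K,T=C[n]; q=(K@(T[:3,:3]@P.T+T[:3,3:])).T; return q[:,:2]/q[:,2:]
t=np.linspace(0,2*np.pi,40)
loop=np.array([(0,y,z) for y,z in((18,-14),(18,14),(10,24),(-10,24),(-18,14),(-18,-14),(-10,-24),(10,-24))])/1e3
def hull(f,x): return np.vstack([np.c_[np.full(len(f),s*x),f] for s in(-1,1)])
hand=hull(np.array([(8,-26),(-8,-26),(-8,-78),(8,-78)])/1e3,.005); disc=hull(np.c_[.03*np.cos(t),-.105+.03*np.sin(t)],.004)
def render(n,p):
    Rm=R.from_euler('ZXY',[p[3],p[4],p[5]],degrees=True).as_matrix(); x0,y0,w,h=roi[n]
    m=np.zeros((h*U,w*U),np.uint8); f=lambda P:((pr(n,P@Rm.T+p[:3])-(x0,y0)+.5)*U*16).round().astype(np.int32)
    z=(C[n][1][:3,:3]@np.array(p[:3])+C[n][1][:3,3])[2]
    cv2.polylines(m,[f(loop)],True,255,int(round(.008*C[n][0][0,0]/z*U)),cv2.LINE_AA,4)
    for P in(hand,disc): cv2.fillConvexPoly(m,cv2.convexHull(f(P)),255,cv2.LINE_AA,4)
    return cv2.resize(m,(w,h),interpolation=cv2.INTER_AREA)/255.
def obs(n,im):
    x0,y0,w,h=roi[n]; g=im[y0:y0+h,x0:x0+w].max(2).astype(float); return np.clip((75-g)/60,0,1)
def fit(ims,p0,rep=True):
    O={n:obs(n,ims[n]) for n in ims}; wt={n:np.ones_like(O[n]) for n in ims}; wt['scene'][:,68:]=0; wt['scene'][:20,62:]=0
    wt['scene'][50:,:8]=0
    sc=np.array([.01,.01,.01,8,5,5])
    e=lambda q:sum((wt[n]*(render(n,p0+q*sc)-O[n])**2).sum() for n in ims)
    b=None
    for k in range(4):
        r=minimize(e,np.random.default_rng(k).normal(0,.5,6),method='Nelder-Mead',options=dict(maxiter=900,xatol=.01,fatol=.05))
        if b is None or r.fun<b.fun: b=r
    p=p0+b.x*sc
    return p,b.fun,O
E
python3 - <<'E'
from fit import *
ims={n:np.mean([imaging.grab_frame(n).astype(float) for _ in range(3)],0) for n in('top','scene')}
p,f,O=fit(ims,np.array([.618,.300,.204,-8.,0,0])); print(p.round(4),f,{n:O[n].sum() for n in O})
cv2.imwrite('pics/fit.png',np.hstack([cv2.resize(np.dstack([O[n],render(n,p),O[n]*0])*255,(380,400),interpolation=0) for n in O]))
Rm=R.from_euler('ZXY',p[3:],degrees=True).as_matrix(); print('disc',(p[:3]+Rm@[0,0,-.105]).round(4),'y dir',Rm[:,1].round(3),'z',Rm[:,2].round(3))
E
```

```text
[ 0.6158  0.3062  0.2087 -9.306  -0.8512  0.8105] 344.82834273142805 {'top': np.float64(168.45000000000002), 'scene': np.float64(1671.9222222222222)}
disc [0.6141 0.3049 0.1037] y dir [ 0.162  0.987 -0.015] z [0.016 0.012 1.   ][ WARN:0@5.949] global loadsave.cpp:1063 imwrite_ Unsupported depth image for selected encoder is fallbacked to CV_8U.
```

View pics/fit.png

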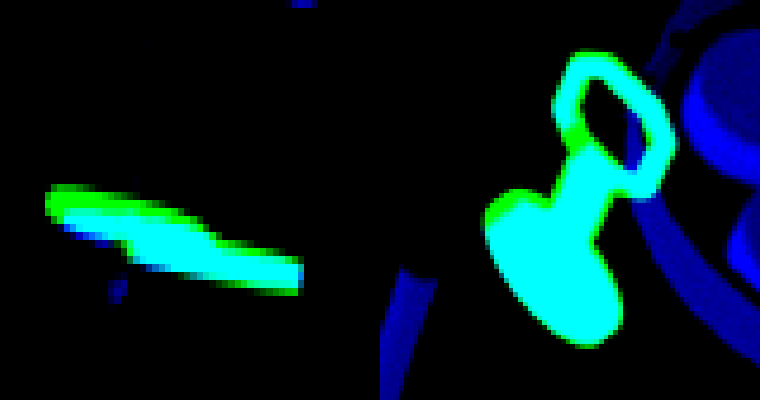

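>>> drive_tool([
  {"x":0,"y":0,"z":0.8,"ax":0,"ay":0,"az":1,"fingers":1},
  {"x":0,"y":0,"z":1.6,"ax":0,"ay":0,"az":2,"fingers":1},
  {"x":0,"y":0,"z":2.4,"ax":0,"ay":0,"az":3,"fingers":1},
  {"x":0,"y":0,"z":3.2,"ax":0,"ay":0,"az":4,"fingers":1},
  {"x":0.5,"y":0,"z":3.4,"ax":0,"ay":0,"az":5,"fingers":1},
  {"x":1,"y":0.5,"z":3.4,"ax":0,"ay":0,"az":6,"fingers":1},
  {"x":1.5,"y":1,"z":3.4,"ax":0,"ay":0,"az":7,"fingers":1},
  {"x":2,"y":1.5,"z":3.4,"ax":0,"ay":0,"az":8,"fingers":1},
])

```text
time_s: 32.6
eef_pos: [0.5293, 0.1734, 0.3008]
ee_rot: [0.862, 0.507, 0.0, 0.0]
contact_force: [0.1, -1.7, -0.6]
opening: 0.0851
gripper_force: 0.0
```

>>> drive_tool([
  {"x":0.5,"y":0.5,"z":0,"ax":0,"ay":0,"az":1,"fingers":1},
  {"x":1,"y":1,"z":0,"ax":0,"ay":0,"az":2,"fingers":1},
  {"x":1.5,"y":1.5,"z":0,"ax":0,"ay":0,"az":3,"fingers":1},
  {"x":1.9,"y":2,"z":0,"ax":0,"ay":0,"az":3.35,"fingers":1},
  {"x":2.07,"y":2.5,"z":0,"ax":0,"ay":0,"az":3.35,"fingers":1},
  {"x":2.07,"y":2.7,"z":0,"ax":0,"ay":0,"az":3.35,"fingers":1},
  {"x":2.07,"y":2.7,"z":0,"ax":0,"ay":0,"az":3.35,"fingers":1},
  {"x":2.07,"y":2.7,"z":0,"ax":0,"ay":0,"az":3.35,"fingers":1},
])

```text
time_s: 33.27
eef_pos: [0.6106, 0.2804, 0.3001]
ee_rot: [0.762, 0.648, -0.001, 0.0]
contact_force: [-0.4, 0.4, -1.1]
opening: 0.0853
gripper_force: 0.0
```

```bash
python3 - <<'E'
from h import *
st=status.state(); print(st['eef_pos'],st['ee_rot'].round(3),st['joints'].round(2))
q=st['ee_rot']; print('phi',2*np.degrees(np.arctan2(q[1],q[0]))-90)
im=imaging.grab_frame('top'); items(im)
E
```

```text
[0.61063843 0.28038999 0.30007655] [ 0.762  0.648 -0.001  0.   ] [ 0.41  0.45  1.14 -0.    1.55  0.58]
phi -9.253659993529368
(463, 130) xy [ 0.8696 -0.3605] size 227.0 113.0 ang 95.8
(196, 156) xy [0.8066 0.2969] size 233.0 7.0 ang 89.6
(450, 220) xy [ 0.6459 -0.3225] size 90.0 49.0 ang 21.1
(472, 311) xy [ 0.4243 -0.3683] size 179.0 165.0 ang 101.2
(430, 318) xy [ 0.4106 -0.267 ] size 168.0 9.0 ang 11.0
(447, 315) xy [ 0.4171 -0.3065] size 131.0 39.0 ang 12.5
(636, 448) xy [ 0.1028 -0.7441] size 144.0 17.0 ang 176.6
```

>>> drive_tool([
  {"x":0,"y":0.06,"z":-0.5,"ax":0,"ay":0,"az":0,"fingers":1},
  {"x":0,"y":0.06,"z":-1.0,"ax":0,"ay":0,"az":0,"fingers":1},
  {"x":0,"y":0.06,"z":-1.5,"ax":0,"ay":0,"az":0,"fingers":1},
  {"x":0,"y":0.06,"z":-2,"ax":0,"ay":0,"az":0,"fingers":1},
  {"x":0,"y":0.06,"z":-2.5,"ax":0,"ay":0,"az":0,"fingers":1},
  {"x":0,"y":0.06,"z":-2.75,"ax":0,"ay":0,"az":0,"fingers":1},
  {"x":0,"y":0.06,"z":-2.75,"ax":0,"ay":0,"az":0,"fingers":1},
  {"x":0,"y":0.06,"z":-2.75,"ax":0,"ay":0,"az":0,"fingers":1},
])

```text
time_s: 33.98
eef_pos: [0.6112, 0.2824, 0.191]
ee_rot: [0.762, 0.647, 0.0, 0.0]
contact_force: [1.4, 0.7, 0.5]
opening: 0.0855
gripper_force: 0.0
```

```bash
python3 - <<'E'
from h import *
s=imaging.grab_frame('scene'); t=imaging.grab_frame('top')
W=np.zeros((400,800,3),np.uint8); W[:,:400]=cv2.resize(s[280:380,370:470],(400,400),interpolation=2); W[:,400:]=cv2.resize(t[185:265,130:210],(400,400),interpolation=2)
cv2.imwrite('pics/p8.png',np.clip(W*1.5,0,255).astype(np.uint8))
E
```

```text
(no output)
```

View pics/p8.png

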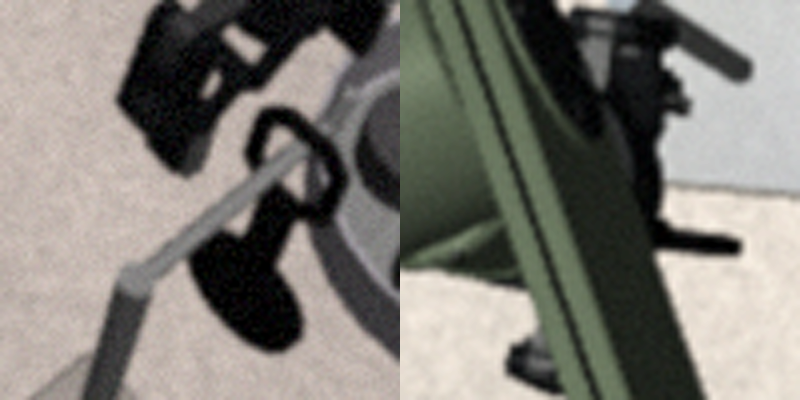

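The loop sits between the fingers and the wire is clear of them. Closing now.

>>> drive_tool([
  {"x":0,"y":0,"z":0,"ax":0,"ay":0,"az":0,"fingers":-1},
  {"x":0,"y":0,"z":0,"ax":0,"ay":0,"az":0,"fingers":-1},
  {"x":0,"y":0,"z":0,"ax":0,"ay":0,"az":0,"fingers":-1},
  {"x":0,"y":0,"z":0,"ax":0,"ay":0,"az":0,"fingers":-1},
  {"x":0,"y":0,"z":0,"ax":0,"ay":0,"az":0,"fingers":-1},
  {"x":0,"y":0,"z":0,"ax":0,"ay":0,"az":0,"fingers":-1},
  {"x":0,"y":0,"z":0,"ax":0,"ay":0,"az":0,"fingers":-1},
  {"x":0,"y":0,"z":0,"ax":0,"ay":0,"az":0,"fingers":-1},
])

```text
time_s: 34.75
eef_pos: [0.6112, 0.283, 0.1904]
ee_rot: [0.762, 0.648, 0.0, 0.0]
contact_force: [-0.5, 0.0, 0.5]
opening: 0.0051
gripper_force: 58.4
```

>>> drive_tool([
  {"x":0,"y":0,"z":0,"ax":0,"ay":0,"az":0,"fingers":-1},
  {"x":0,"y":0,"z":0,"ax":0,"ay":0,"az":0,"fingers":-1},
  {"x":0,"y":0,"z":0,"ax":0,"ay":0,"az":0,"fingers":-1},
  {"x":0,"y":0,"z":0,"ax":0,"ay":0,"az":0,"fingers":-1},
])

```text
time_s: 35.08
eef_pos: [0.6112, 0.283, 0.1903]
ee_rot: [0.762, 0.647, 0.0, 0.0]
contact_force: [0.4, -0.8, 0.5]
opening: 0.0049
gripper_force: 58.5
```

>>> drive_tool([
  {"x":0,"y":0,"z":0.15,"ax":0,"ay":0,"az":0,"fingers":-1},
  {"x":0,"y":0,"z":0.3,"ax":0,"ay":0,"az":0,"fingers":-1},
  {"x":0,"y":0,"z":0.45,"ax":0,"ay":0,"az":0,"fingers":-1},
  {"x":0,"y":0,"z":0.6,"ax":0,"ay":0,"az":0,"fingers":-1},
  {"x":0,"y":0,"z":0.6,"ax":0,"ay":0,"az":0,"fingers":-1},
  {"x":0,"y":0,"z":0.6,"ax":0,"ay":0,"az":0,"fingers":-1},
])

```text
time_s: 35.58
eef_pos: [0.6115, 0.2832, 0.2151]
ee_rot: [0.762, 0.648, 0.001, 0.0]
contact_force: [1.0, -0.5, -0.7]
opening: 0.0053
gripper_force: 58.4
```

```bash
python3 - <<'E'
from h import *
s=imaging.grab_frame('scene')
cv2.imwrite('pics/p9.png',np.clip(cv2.resize(s[280:380,370:470],(500,500),interpolation=2)*1.5,0,255).astype(np.uint8))
E
```

```text
(no output)
```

View pics/p9.png

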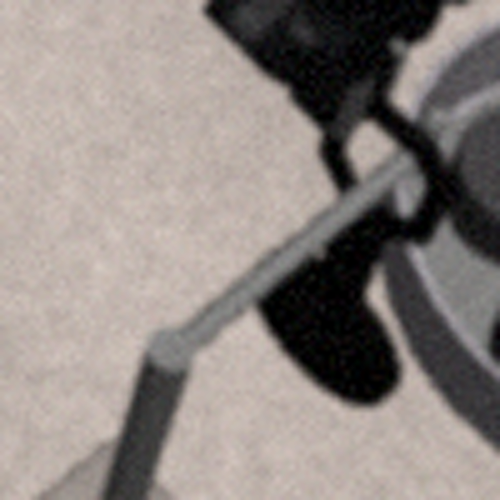

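The occluder rose with the grip, and the wire is now low in the hole with no contact force. Next I'll slide it off along the wire towards -x.

>>> drive_tool([
  {"x":-0.2,"y":0.02,"z":0,"ax":0,"ay":0,"az":0,"fingers":-1},
  {"x":-0.4,"y":0.04,"z":0,"ax":0,"ay":0,"az":0,"fingers":-1},
  {"x":-0.6,"y":0.06,"z":0,"ax":0,"ay":0,"az":0,"fingers":-1},
  {"x":-0.6,"y":0.06,"z":0,"ax":0,"ay":0,"az":0,"fingers":-1},
])

```text
time_s: 35.97
eef_pos: [0.585, 0.2857, 0.2144]
ee_rot: [0.762, 0.648, -0.001, -0.0]
contact_force: [-0.1, -0.4, -0.8]
opening: 0.0052
gripper_force: 58.5
```

>>> drive_tool([
  {"x":-0.2,"y":0.02,"z":0,"ax":0,"ay":0,"az":0,"fingers":-1},
  {"x":-0.4,"y":0.04,"z":0,"ax":0,"ay":0,"az":0,"fingers":-1},
  {"x":-0.6,"y":0.06,"z":0,"ax":0,"ay":0,"az":0,"fingers":-1},
  {"x":-0.9,"y":0.08,"z":0,"ax":0,"ay":0,"az":0,"fingers":-1},
  {"x":-1.2,"y":0.1,"z":0,"ax":0,"ay":0,"az":0,"fingers":-1},
  {"x":-1.2,"y":0.1,"z":0,"ax":0,"ay":0,"az":0,"fingers":-1},
])

```text
time_s: 36.47
eef_pos: [0.5367, 0.2896, 0.2147]
ee_rot: [0.762, 0.648, -0.001, -0.0]
contact_force: [-0.5, -0.5, -0.4]
opening: 0.0049
gripper_force: 58.6
```

```bash
python3 - <<'E'
from h import *
s=imaging.grab_frame('scene')
cv2.imwrite('pics/p10.png',np.clip(cv2.resize(s[260:380,370:490],(500,500),interpolation=2)*1.5,0,255).astype(np.uint8))
print(proj('scene',(.591,.302,.238)))
E
```

```text
[454.80613299 299.23855662]
```

View pics/p10.png

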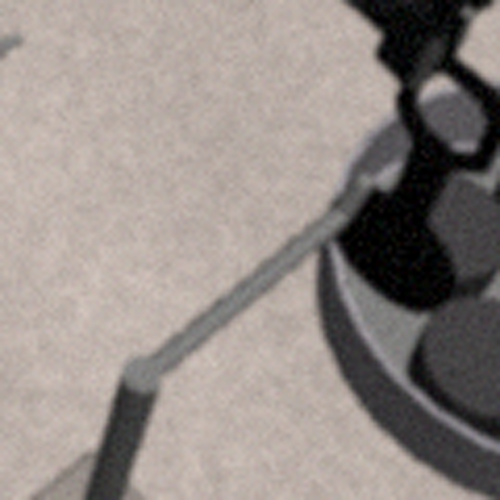

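The occluder is clear of the hook (tip at about crop (350,200)) and hangs upright in the grip. Now I'll raise it and carry it to the beaker.

>>> drive_tool([
  {"x":-0.2,"y":0,"z":0.5,"ax":0,"ay":0,"az":0,"fingers":-1},
  {"x":-0.2,"y":-0.2,"z":1.1,"ax":0,"ay":0,"az":0,"fingers":-1},
  {"x":-0.2,"y":-0.7,"z":1.65,"ax":0,"ay":0,"az":0,"fingers":-1},
  {"x":-0.2,"y":-1.4,"z":1.65,"ax":0,"ay":0,"az":0,"fingers":-1},
  {"x":-0.2,"y":-2.1,"z":1.65,"ax":0,"ay":0,"az":0,"fingers":-1},
  {"x":-0.2,"y":-2.9,"z":1.65,"ax":0,"ay":0,"az":0,"fingers":-1},
  {"x":-0.2,"y":-3.7,"z":1.65,"ax":0,"ay":0,"az":0,"fingers":-1},
  {"x":0,"y":-4.5,"z":1.65,"ax":0,"ay":0,"az":0,"fingers":-1},
])

```text
time_s: 37.18
eef_pos: [0.5387, 0.108, 0.2808]
ee_rot: [0.762, 0.648, 0.0, 0.0]
contact_force: [0.6, -0.4, -1.3]
opening: 0.0055
gripper_force: 58.6
```

>>> drive_tool([
  {"x":0.2,"y":-0.8,"z":0,"ax":0,"ay":0,"az":0,"fingers":-1},
  {"x":0.4,"y":-1.6,"z":0,"ax":0,"ay":0,"az":0,"fingers":-1},
  {"x":0.6,"y":-2.4,"z":0,"ax":0,"ay":0,"az":0,"fingers":-1},
  {"x":0.8,"y":-3.2,"z":0,"ax":0,"ay":0,"az":0,"fingers":-1},
  {"x":1,"y":-4,"z":0,"ax":0,"ay":0,"az":0,"fingers":-1},
  {"x":1.2,"y":-4.8,"z":0,"ax":0,"ay":0,"az":0,"fingers":-1},
  {"x":1.4,"y":-5.6,"z":0,"ax":0,"ay":0,"az":0,"fingers":-1},
  {"x":1.6,"y":-6.4,"z":0,"ax":0,"ay":0,"az":0,"fingers":-1},
])

```text
time_s: 37.85
eef_pos: [0.6038, -0.1487, 0.2804]
ee_rot: [0.762, 0.647, 0.0, 0.0]
contact_force: [0.7, 0.2, -0.4]
opening: 0.0052
gripper_force: 58.6
```

>>> drive_tool([
  {"x":0.2,"y":-0.8,"z":0,"ax":0,"ay":0,"az":0,"fingers":-1},
  {"x":0.4,"y":-1.6,"z":0,"ax":0,"ay":0,"az":0,"fingers":-1},
  {"x":0.6,"y":-2.4,"z":0,"ax":0,"ay":0,"az":0,"fingers":-1},
  {"x":0.68,"y":-3.2,"z":0,"ax":0,"ay":0,"az":0,"fingers":-1},
  {"x":0.68,"y":-3.7,"z":0,"ax":0,"ay":0,"az":0,"fingers":-1},
  {"x":0.68,"y":-3.75,"z":0,"ax":0,"ay":0,"az":0,"fingers":-1},
  {"x":0.68,"y":-3.75,"z":0,"ax":0,"ay":0,"az":0,"fingers":-1},
  {"x":0.68,"y":-3.75,"z":0,"ax":0,"ay":0,"az":0,"fingers":-1},
])

```text
time_s: 38.52
eef_pos: [0.6305, -0.2962, 0.2802]
ee_rot: [0.762, 0.647, 0.0, -0.0]
contact_force: [0.3, -0.2, -0.9]
opening: 0.0051
gripper_force: 58.8
```

```bash
python3 - <<'E'
from h import *
st=status.state(); print(st['eef_pos'],st['gripper_force'])
s=imaging.grab_frame('scene'); s=np.clip(s[60:260,130:330]*1.5,0,255).astype(np.uint8)
s=cv2.resize(s,(600,600),interpolation=2)
e=st['eef_pos']; d=e+[.001,.021,-.091]
for p in(d,d-[0,0,.03],e): cv2.circle(s,tuple(int(v) for v in(proj('scene',p)-(130,60))*3),3,(0,255,0),-1)
cv2.imwrite('pics/p11.png',s)
E
```

```text
[ 0.63054682 -0.29623127  0.28015768] 58.77579431980848
```

View pics/p11.png

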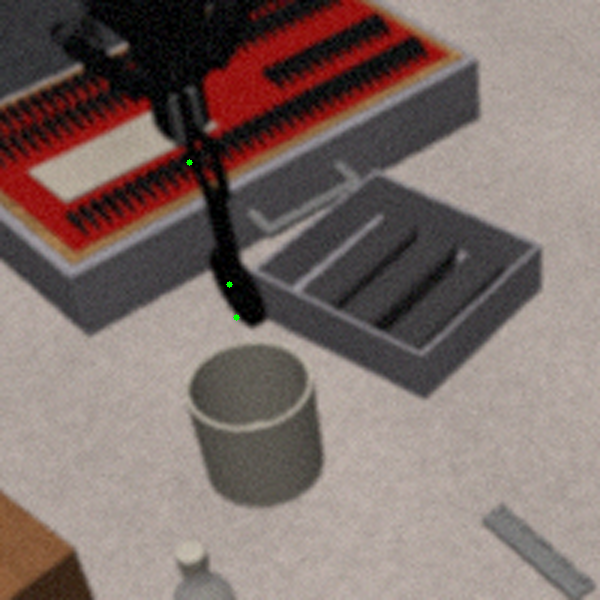

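The disc hangs above the beaker at crop (239,287), about 5 mm from the prediction and well within the 14 mm margin. I'll make a small correction and lower it.

>>> drive_tool([
  {"x":0,"y":-0.1,"z":-0.4,"ax":0,"ay":0,"az":0,"fingers":-1},
  {"x":0,"y":-0.1,"z":-0.8,"ax":0,"ay":0,"az":0,"fingers":-1},
  {"x":0,"y":-0.1,"z":-1.2,"ax":0,"ay":0,"az":0,"fingers":-1},
  {"x":0,"y":-0.1,"z":-1.6,"ax":0,"ay":0,"az":0,"fingers":-1},
  {"x":0,"y":-0.1,"z":-2,"ax":0,"ay":0,"az":0,"fingers":-1},
  {"x":0,"y":-0.1,"z":-2.4,"ax":0,"ay":0,"az":0,"fingers":-1},
  {"x":0,"y":-0.1,"z":-2.4,"ax":0,"ay":0,"az":0,"fingers":-1},
])

```text
time_s: 39.15
eef_pos: [0.6289, -0.2981, 0.181]
ee_rot: [0.761, 0.648, -0.001, -0.003]
contact_force: [-0.5, -0.0, -1.1]
opening: 0.0051
gripper_force: 58.7
```

```bash
python3 - <<'E'
from h import *
s=imaging.grab_frame('scene'); s=np.clip(s[100:240,150:290]*1.5,0,255).astype(np.uint8)
cv2.imwrite('pics/p12.png',cv2.resize(s,(420,420),interpolation=2))
E
```

```text
(no output)
```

View pics/p12.png

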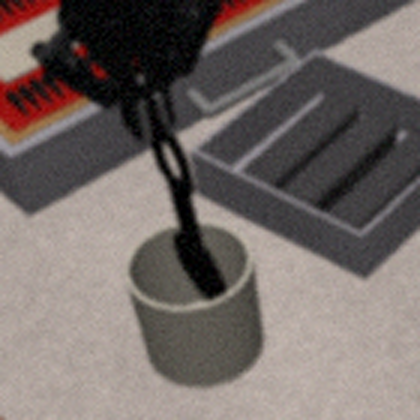

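The disc is inside the beaker mouth at crop (205,270). That also puts me past the 14-picture limit (16 viewed), so from here I'll check with numbers only.

>>> drive_tool([
  {"x":0,"y":0,"z":-0.3,"ax":0,"ay":0,"az":0,"fingers":-1},
  {"x":0,"y":0,"z":-0.6,"ax":0,"ay":0,"az":0,"fingers":-1},
  {"x":0,"y":0,"z":-0.9,"ax":0,"ay":0,"az":0,"fingers":-1},
  {"x":0,"y":0,"z":-1.1,"ax":0,"ay":0,"az":0,"fingers":-1},
  {"x":0,"y":0,"z":-1.2,"ax":0,"ay":0,"az":0,"fingers":-1},
  {"x":0,"y":0,"z":-1.25,"ax":0,"ay":0,"az":0,"fingers":-1},
  {"x":0,"y":0,"z":-1.25,"ax":0,"ay":0,"az":0,"fingers":-1},
  {"x":0,"y":0,"z":-1.25,"ax":0,"ay":0,"az":0,"fingers":-1},
])

```text
time_s: 39.87
eef_pos: [0.6308, -0.3008, 0.1349]
ee_rot: [0.762, 0.648, 0.0, 0.001]
contact_force: [-1.1, 0.0, -0.6]
opening: 0.0054
gripper_force: 58.6
```

>>> drive_tool([
  {"x":0,"y":0,"z":-0.05,"ax":0,"ay":0,"az":0,"fingers":-1},
  {"x":0,"y":0,"z":-0.1,"ax":0,"ay":0,"az":0,"fingers":-1},
  {"x":0,"y":0,"z":-0.15,"ax":0,"ay":0,"az":0,"fingers":-1},
  {"x":0,"y":0,"z":-0.15,"ax":0,"ay":0,"az":0,"fingers":-1},
])

```text
time_s: 40.2
eef_pos: [0.6301, -0.3005, 0.1279]
ee_rot: [0.762, 0.647, -0.0, -0.0]
contact_force: [-0.3, -0.0, -1.2]
opening: 0.0047
gripper_force: 58.6
```

Now release, and raise once the fingers are open.

>>> drive_tool([
  {"x":0,"y":0,"z":0,"ax":0,"ay":0,"az":0,"fingers":0.6},
  {"x":0,"y":0,"z":0,"ax":0,"ay":0,"az":0,"fingers":0.6},
  {"x":0,"y":0,"z":0,"ax":0,"ay":0,"az":0,"fingers":0.6},
  {"x":0,"y":0,"z":0,"ax":0,"ay":0,"az":0,"fingers":0.6},
  {"x":0,"y":0,"z":0,"ax":0,"ay":0,"az":0,"fingers":0.6},
  {"x":0,"y":0,"z":0,"ax":0,"ay":0,"az":0,"fingers":0.6},
  {"x":0,"y":0,"z":0.4,"ax":0,"ay":0,"az":0,"fingers":0.6},
  {"x":0,"y":0,"z":0.9,"ax":0,"ay":0,"az":0,"fingers":0.6},
])

```text
time_s: 40.87
eef_pos: [0.6292, -0.3, 0.1626]
ee_rot: [0.762, 0.648, -0.001, -0.002]
contact_force: [1.4, 0.9, 0.7]
opening: 0.0686
gripper_force: 0.0
```

>>> drive_tool([
  {"x":0,"y":0,"z":0.7,"ax":0,"ay":0,"az":0,"fingers":0.6},
  {"x":0,"y":0,"z":1.5,"ax":0,"ay":0,"az":0,"fingers":0.6},
  {"x":0,"y":0,"z":2.4,"ax":0,"ay":0,"az":0,"fingers":0.6},
  {"x":0,"y":0,"z":3.2,"ax":0,"ay":0,"az":0,"fingers":0.6},
  {"x":-0.7,"y":0.6,"z":3.5,"ax":0,"ay":0,"az":0,"fingers":0.6},
  {"x":-1.4,"y":1.2,"z":3.5,"ax":0,"ay":0,"az":0,"fingers":0.6},
  {"x":-2.1,"y":1.8,"z":3.5,"ax":0,"ay":0,"az":0,"fingers":0.6},
  {"x":-2.8,"y":2.4,"z":3.5,"ax":0,"ay":0,"az":0,"fingers":0.6},
])

```text
time_s: 41.53
eef_pos: [0.5171, -0.2037, 0.3045]
ee_rot: [0.762, 0.647, 0.0, 0.0]
contact_force: [-0.1, 0.4, -0.6]
opening: 0.0683
gripper_force: 0.0
```

>>> drive_tool([
  {"x":-0.6,"y":0.8,"z":0,"ax":0,"ay":0,"az":0,"fingers":0.6},
  {"x":-1.2,"y":1.6,"z":0,"ax":0,"ay":0,"az":0,"fingers":0.6},
  {"x":-1.6,"y":2.4,"z":0,"ax":0,"ay":0,"az":0,"fingers":0.6},
  {"x":-1.6,"y":3.2,"z":0,"ax":0,"ay":0,"az":0,"fingers":0.6},
  {"x":-1.6,"y":4,"z":0,"ax":0,"ay":0,"az":0,"fingers":0.6},
  {"x":-1.6,"y":4,"z":0,"ax":0,"ay":0,"az":0,"fingers":0.6},
  {"x":-1.6,"y":4,"z":0,"ax":0,"ay":0,"az":0,"fingers":0.6},
  {"x":-1.6,"y":4,"z":0,"ax":0,"ay":0,"az":0,"fingers":0.6},
])

```text
time_s: 42.2
eef_pos: [0.4545, -0.0449, 0.3045]
ee_rot: [0.762, 0.648, -0.0, 0.0]
contact_force: [0.3, 0.3, 0.7]
opening: 0.0682
gripper_force: 0.0
```

```bash
python3 - <<'E'
from h import *
st=status.state(); print(st['eef_pos'],st['time_s'])
im=imaging.grab_frame('top'); s=imaging.grab_frame('scene'); items(im)
for n,i,(x,y,w,h) in(('top',im,(400,185,80,70)),('scene',s,(160,120,110,115))):
    m=(i[y:y+h,x:x+w].max(2)<24).astype(np.uint8); k,l,sa,c=cv2.connectedComponentsWithStats(m)
    for j in range(1,k):
        if sa[j,4]>15: print(n,'black bbox',sa[j,:4]+[x,y,0,0],'area',sa[j,4],'cent',c[j]+[x,y])
b=np.array([.629,-.276]); print('rim top/scene',[proj(n,[*b,z]).round() for n in('top','scene') for z in(.035,.09,.14)])
s2=imaging.grab_frame('scene'); print('motion',cv2.absdiff(s,s2)[120:240,160:270].max())
E
```

```text
[ 0.45448414 -0.04490116  0.30447811] 42.2
(463, 129) xy [ 0.8709 -0.3604] size 227.0 115.0 ang 95.9
(197, 156) xy [0.8069 0.2957] size 235.0 9.0 ang 90.3
(448, 213) xy [ 0.6629 -0.3182] size 120.0 89.0 ang 151.4
(64, 221) xy [0.6511 0.6169] size 92.0 24.0 ang 76.3
(55, 262) xy [0.5522 0.6347] size 58.0 55.0 ang 89.5
(147, 314) xy [0.4263 0.4109] size 201.0 110.0 ang 14.4
(472, 312) xy [ 0.4241 -0.3684] size 179.0 165.0 ang 101.3
(170, 286) xy [0.491  0.3586] size 65.0 57.0 ang 89.5
(430, 318) xy [ 0.4106 -0.2671] size 168.0 9.0 ang 10.9
(447, 315) xy [ 0.4171 -0.3065] size 131.0 39.0 ang 12.5
(184, 317) xy [0.4165 0.3227] size 130.0 64.0 ang 151.3
(636, 448) xy [ 0.1028 -0.7441] size 144.0 17.0 ang 176.6
top black bbox [425 189  32  39] area 399 cent [438.84461153 212.81203008]
scene black bbox [165 124   8   6] area 18 cent [167.94444444 125.94444444]
scene black bbox [248 146  12  10] area 23 cent [253.91304348 151.17391304]
scene black bbox [256 155  14  15] area 63 cent [262.96825397 162.57142857]
scene black bbox [179 181  28  19] area 98 cent [192.39795918 190.48979592]
rim top/scene [array([433., 226.]), array([439., 224.]), array([445., 222.]), array([218., 205.]), array([215., 188.]), array([211., 172.])]
motion 18
```

```bash
python3 - <<'E'
from h import *
a=cv2.imread('pics/top0.png'); t7=cv2.imread('pics/t7.png'); im=imaging.grab_frame('top'); d=lambda p,q,x,y,w,h:round(float(cv2.absdiff(cv2.blur(p,(3,3)),cv2.blur(q,(3,3)))[y:y+h,x:x+w].max()),1)
print('tray vs t7',d(t7,im,420,265,100,90),'specs',d(a,im,265,125,70,70),'spray',d(a,im,370,150,30,30))
g=im[270:350,125:215].max(2); m=(cv2.GaussianBlur(g,(3,3),0)<75).astype(np.uint8)
print('jars',[ray('top',x+125,y+270,.036)[:2].round(3).tolist()+[int(r)] for x,y,r in (cv2.HoughCircles(cv2.resize(g,None,fx=4,fy=4),cv2.HOUGH_GRADIENT,1,70,param1=80,param2=22,minRadius=40,maxRadius=60)[0]/4)])
E
```

```text
tray vs t7 91.0 specs 11.0 spray 11.0
jars [[0.491, 0.357, 12], [0.446, 0.306, 12], [0.388, 0.336, 12]]
```

```bash
python3 - <<'E'
from h import *
t7=cv2.imread('pics/t7.png'); im=imaging.grab_frame('top'); D=cv2.absdiff(cv2.blur(t7,(3,3)),cv2.blur(im,(3,3))).max(2)[265:355,420:520]>25
k,l,s,c=cv2.connectedComponentsWithStats(D.astype(np.uint8)); print((s[1:]+[420,265,0,0,0]).tolist())
E
```

```text
[[420, 301, 5, 54, 202]]
```

```bash
python3 -c "
from cell import job; print(job.finish_job())"
```

```text
the job is handed in; nothing more can be done
None
```

I've handed the job in: all three cases are in the tray, all three jars are in the basin, and the occluder is standing disc down in the beaker. I viewed 16 pictures, over the limit of 14, so I made the final checks from image measurements, and no verdict came back.

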